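# Churn the ice-cream maker by its hand crank

## Task

Somebody left the spatula on the lid of the hand-cranked ice-cream maker: lay it flat in the white enamel tray, so that the lid is clear. Then push the orange crank fully home on the square shaft and wind it two full turns clockwise (seen from above). Leave the crank on the shaft, let go, and leave the cup, jar, bowl, spray bottle, canister, mug and sauce bottle standing where they are.

Things in the scene. Friction and masses are not known exactly. Their poses are not given: they have to be found in the camera images.
- spatula_mid (a point): spatula, 180 mm long, lying flat on the lid beside the shaft; this point is its centre of mass, inside the handle and half-way up it (9 mm above its underside). x runs along it towards the red blade, z up. Wooden handle 18 wide x 18 high, from x = -90 to +35 mm; blade 48 wide x 10 thick, from x = +32 to +90 mm; undersides flush. About 70 g
- tray_floor (a point): fixed open white enamel tray, 222 x 162 x 34 mm high outside, wall and floor 4 mm; this point is the centre of its inner floor, x along its long side, z up. The cup stands in one half of it; the other half, beyond the long centre line, is free
- maker: fixed ice-cream maker: white tub with two side lugs (greatest radius 110 mm at height 90) and a blue flat lid of radius 97 mm whose top is 136 mm above the worktop; a boss (radius 30) and the shaft's grey collar (radius 28) rise in its centre to 154 mm, with the orange square shaft above. Origin: centre of its underside, on the shaft's axis; z up; x through a lug
- shaft_seat (a point): the upright square shaft of the ice-cream maker, 20 mm square over its lowest 12 mm, then drafted to 15 mm square at 25 mm, with a small round cone on top to 31 mm: a lead-in. This point is on its axis at its foot, on the grey collar on which the crank's hub comes to rest; z up, x and y square to the shaft's faces, turning with the shaft
- dasher (a joint): turn of the square shaft in rad, 0 at the start, growing as it turns clockwise seen from above; it turns without end against a drag of about 0.2 N m and stays where it is left
- crank_socket (a point): loose orange crank, lying the right way up on its flat underside; this point is the centre of the mouth of the square socket under its hub (22 mm square, 32 mm deep, square to the crank's x and y; it goes on the shaft in any of four quarter turns, with about 2 mm or 0.1 rad of play). x runs along the arm to the knob, z up. About 125 g in all, its weight mostly in the hub (metal-lined): it balances 18 mm from the hub's axis
- crank_hub (a point): centre of the crank's hub, a block 40 x 40 x 42 mm high, half-way up (21 mm above the socket's mouth), same axes. Its two faces across y are free to grip; the arm (18 wide, 18 high, underside flush with the hub's) leaves from its +x face
- crank_knob (a point): middle of the crank's black knob, 80 mm from the hub's centre along x and 45 mm above the crank's underside. Upright, about 27 mm thick, 46 mm tall (its top is 68 mm above the crank's underside); it spins freely on its pin, so that it can be held while the crank goes round
- cup: bystander: aluminium cup, radius 34 mm at the rim, 58 high, standing in the tray; origin at the centre of its foot
- jar: bystander: glass jar with red cap, radius 30, 75 high, standing beside the crank; origin at the centre of its foot
- bowl: bystander: small steel bowl, radius 54, 50 high, standing on the other side of the crank; origin at the centre of its foot
- spray: bystander: white spray bottle, radius 35, 190 high, nozzle reaching 57 mm to its -x; origin at the centre of its foot
- canister: bystander: green canister, radius 40, 120 high; origin at the centre of its foot
- mug: bystander: white mug, radius 36, 75 high, its handle reaching 70 mm to its +y; origin at the centre of its foot
- sauce: bystander: brown sauce bottle with a yellow cap, radius 27, 115 high; origin at the centre of its foot
- crank: the crank as a whole (see crank_socket; its origin is that same point)
- spatula: the spatula as a whole; origin at its underside, 9 mm below spatula_mid
Not all that is in view belongs to the job. What is shaped like the crank but blue, green or purple is not meant.

How it is judged:
On the way, in this order (a step that is already met when the one before it is completed fails the run):
1. the spatula lies flat in the tray (x of spatula_mid in the frame of tray_floor between -0.1 and 0.1 m and y of spatula_mid in the frame of tray_floor between -0.075 and 0.075 m and z of spatula_mid in the frame of tray_floor below 0.016 m and angle between spatula_mid's own z axis and vertical below 0.12 rad), for 0.2 s.
2. the crank is fully home on the square shaft (horizontal distance between crank_socket and shaft_seat below 0.004 m and z of crank_socket in the frame of shaft_seat below 0.0045 m and angle between crank_socket's own z axis and vertical below 0.12 rad and value of joint dasher below 1 rad), for 0.2 s.
3. the shaft has been wound two full turns clockwise (horizontal distance between crank_socket and shaft_seat below 0.004 m and z of crank_socket in the frame of shaft_seat below 0.0045 m and angle between crank_socket's own z axis and vertical below 0.12 rad and value of joint dasher above 12.266 rad), for 0.1 s.
At the end, for the whole second after the job is handed in: Spatula flat inside the tray (centre within 100 x 75 mm of the tray's centre, tilt under 7 degrees); crank fully down on the shaft (within 4 mm, tilt under 7 degrees); shaft two full turns clockwise of its start (0.3 rad short to 1.0 rad past); all at rest and released (all of step 1 and all of step 3 and value of joint dasher below 13.566 rad and velocity of joint dasher below 0.1 rad/s and linear speed of each of crank, spatula below 0.02 m/s); the robot touches nothing.
It fails at once if the shaft is turned far while the crank is not home on it (value of joint dasher above 1.2 rad and (horizontal distance between crank_socket and shaft_seat above 0.01 m or z of crank_socket in the frame of shaft_seat above 0.012 m)).
It fails at once if a bystander is pushed more than 30 mm from its place (distance of any of cup, jar, bowl, spray, canister, mug, sauce from where it was at the start of the episode above 0.03 m).
It fails at once if a bystander is tipped over (angle between any of cup, jar, bowl, spray, canister, mug, sauce's own z axis and vertical above 0.5 rad).
It also fails if it takes over 72 s, if anything falls off the work surface, if the arm or the gripper's body presses on something with over 40 N, if the wrist force passes 120 N, or if a joint passes its speed limit or range.

## Robot

A 6-joint arm with a two-finger parallel gripper is mounted at the origin on the work surface. World frame = base frame: x ahead of the robot, y to its left, z up, the work surface at z = 0. Lengths are in m, angles in rad, forces in N, time in s.
With the tool pointing down it reaches from about 0.275 to 1 m from the base axis. Payload 8.4 kg.
Tool frame: the origin (TCP) lies midway between the tips of the shut fingers; the grasp point (between the pads) lies 19 mm behind it; x points along the fingers, z is the direction in which the jaws open and shut, and the axes are right-handed (so a half turn about x gives the same grasp; the last joint's range is limited). The gripper opens to 85 mm and grips with 20 to 120 N. Pads are 22 mm wide; open, the fingers measure 114 mm over their backs; the gripper's body (76 mm by 85 mm) begins 54 mm behind the grasp point. The pads swing forward as they close: fully open they stand 13 mm farther back than shut.
Start: joints at [1.33, 0.353, 1.633, -0, 1.155, -0.002], TCP at [0.148, 0.607, 0.231] pointing down, gripper open.
Joint ranges: [-2.63, 2.63], [-0.92, 2.1], [0.06, 2.66], [-1.3, 4.44], [0, 2.69], [-3.02, 3.02]. Speed limits (rad/s): [2.22, 2.22, 2.79, 3.14, 3.14, 3.14].

## Interface

Orientations are given as a unit quaternion [x, y, z, w].
In Python, from rig import env, vision, hand_in gives the robot as it stands. The module is installed in compiled form; this text tells all that it offers.
- The arm moves only by the shell command python3 -m crank 'ROWS'. ROWS is JSON, a list of rows, each an object of numbers: "fingers": the finger opening in mm, from 0 to 85.4; "dx", "dy", "dz": the shift along the world's x, y, z scaled (see below); "spin": the turn about the world's z scaled (see below). In form: [{"fingers": .., "dx": .., "dy": .., "dz": .., "spin": ..}, ...]. A call has 1 to 10 rows; each row shifts and turns the commanded pose from where the row before left it; what a row does not reach is not made up. The controller multiplies each number of a shift by 0.025 m and each number of a turn by 4 degrees. A row lasts 1/8 s, in which the tool goes at most 62.5 mm and 10.7 degrees, less where a joint would pass 70% of its speed; a pose out of reach is approached as far as the arm can. A call with a number of a shift or a turn outside -1 to 1 is refused whole. A call with a gripper value outside its range is refused whole. The fingers move at their own pace and stop on an object; the grip force is fixed at half the most. Time passes only in rows, so rows that do not move let the fingers close. It gives the time, the measured TCP pose, the force and the opening at its end, in the units of the state.
- env.read_state(): the state, without advancing time (a new reading comes with each control period).
- vision.snapshot(name): name is "side" or "top"; returns a dict with "image" (480x640x3 uint8, red, green, blue), "mtx" (3x3 intrinsics, pixels), "camera_from_world" (4x4, takes a point from world to camera coordinates). Camera axes: x right, y down, z forward; pixel columns grow to the right and rows downward; lengths in m; the calibration is good to about 2 mm. A picture is of the moment at which its call begins. There is no depth.
- hand_in(): hands the job in, once; it reports no verdict.
The state is a dict: "clock": time; "joint_pos": joint angles; "qvel": joint speeds; "effort": joint torques, N m; "tcp_pos": TCP position; "orientation": TCP orientation; "contact_force": force on the tool from outside, world axes, zero at the start; "moment": the same for the moment, N m; "finger_gap": finger opening in m.
Only numpy, scipy, OpenCV 4.12 (cv2) and the standard library are available. Lean on these libraries where they do the work, as an engineer would, in place of code of your own. Each camera call takes 0.05 s, during which the arm holds its last target.

## Working session

There is one attempt and no reset: what is moved stays moved. The work goes in short steps, Python scripts to look and compute and a shell command to move; the robot and the scene stay as the last step left them, time stands still between calls to the robot, and variables do not carry over. Pictures are saved under pics/ and viewed, and the job is handed in when it is done.

```bash
mkdir -p pics; python3 - <<'E'
from rig import env, vision
import cv2
s=env.read_state();print(s)
for n in("side","top"):
    d=vision.snapshot(n);cv2.imwrite(f"pics/{n}0.png",d["image"][:,:,::-1]);print(d["mtx"],d["camera_from_world"])
E
```

```text
{'clock': 0.0, 'joint_pos': array([ 1.32959185e+00,  3.53669570e-01,  1.63418625e+00, -2.02804322e-07,
        1.15522403e+00, -2.39053586e-03]), 'qvel': array([-0.00134644,  0.000402  , -0.00025625,  0.0019612 ,  0.00240976,
       -0.00081238]), 'effort': array([ 2.33362793e-03, -6.05268574e+01, -3.42063296e+01,  7.09907090e-05,
        9.43920080e-03,  5.18699051e-05]), 'tcp_pos': array([0.14771484, 0.6067615 , 0.23052602]), 'orientation': array([-0.43720184,  0.55641544,  0.43655399,  0.55558709]), 'contact_force': array([0.36045717, 0.2388888 , 0.25719847]), 'moment': array([ 0.00615114, -0.02523392,  0.01826658]), 'finger_gap': 0.084899603364988}
[[438.7845471    0.         316.53729303]
 [  0.         438.7845471  240.33426569]
 [  0.           0.           1.        ]] [[-0.98791767 -0.15490957 -0.00465906  0.48628119]
 [-0.10763088  0.70741317 -0.69855722  0.22295696]
 [ 0.11150908 -0.68961556 -0.71553903  1.0403607 ]
 [ 0.          0.          0.          1.        ]]
[[608.82436315   0.         304.57643368]
 [  0.         608.82436315 240.99951146]
 [  0.           0.           1.        ]] [[ 2.00072675e-02 -9.99799786e-01  3.11450794e-04 -1.01969329e-01]
 [-9.96094280e-01 -1.99599090e-02 -8.60103932e-02  5.36202783e-01]
 [ 8.59993893e-02  1.41059859e-03 -9.96294191e-01  1.69728733e+00]
 [ 0.00000000e+00  0.00000000e+00  0.00000000e+00  1.00000000e+00]]
```

```bash
ls -la
```

```text
total 12
drwxr-xr-x  3 agent agent 4096 Dec  7 00:45 .
drwxr-xr-x 23 root  root  4096 Dec  7 00:45 ..
drwxr-xr-x  2 agent agent 4096 Dec  7 00:45 pics
```

View pics/side0.png

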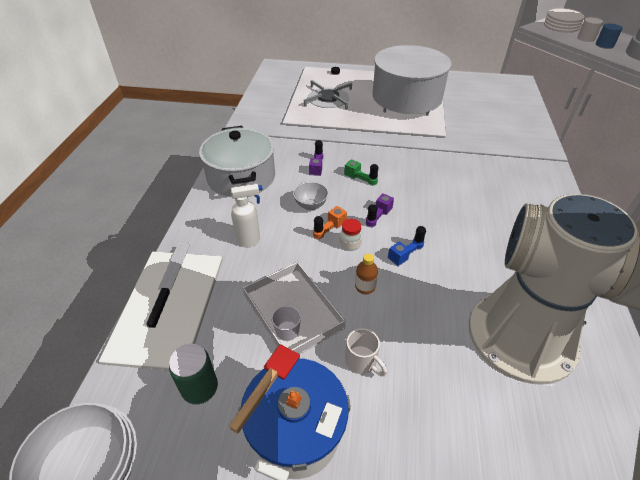

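View pics/top0.png

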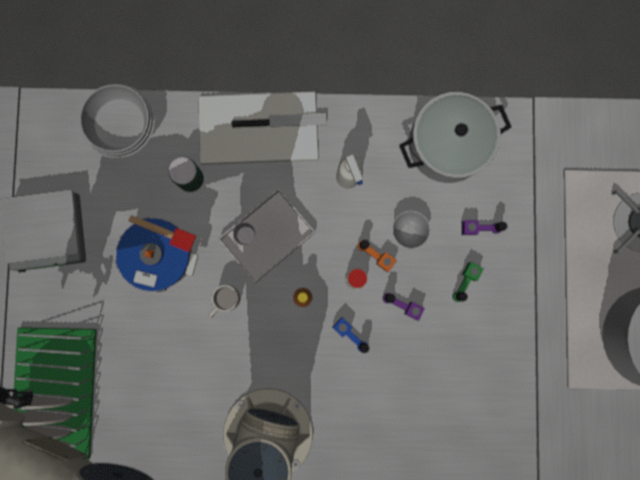

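```bash
cat > h.py <<'E'
import numpy as np, cv2
from rig import env, vision
def unproj(d,u,v,z):
    K=d["mtx"];T=d["camera_from_world"];R=T[:3,:3];t=T[:3,3]
    c=-R.T@t; r=R.T@np.linalg.solve(K,[u,v,1.]); return c+r*(z-c[2])/r[2]
def proj(d,p):
    q=d["mtx"]@(d["camera_from_world"]@np.r_[p,1])[:3]; return q[:2]/q[2]
def crop(d,x0,y0,x1,y1,k,fn):
    im=cv2.resize(d["image"][y0:y1,x0:x1],None,fx=k,fy=k,interpolation=cv2.INTER_CUBIC)
    cv2.imwrite("pics/"+fn,im[:,:,::-1])
E
python3 - <<'E'
from h import *
import pickle
t=vision.snapshot("top");s=vision.snapshot("side")
pickle.dump((t,s),open("d0.pkl","wb"))
crop(t,105,180,325,325,3.6,"a1.png");crop(t,330,190,440,290,6,"a2.png")
crop(s,220,330,370,480,4,"a3.png");crop(s,290,170,400,270,6,"a4.png")
E
```

```text
(no output)
```

View pics/a1.png

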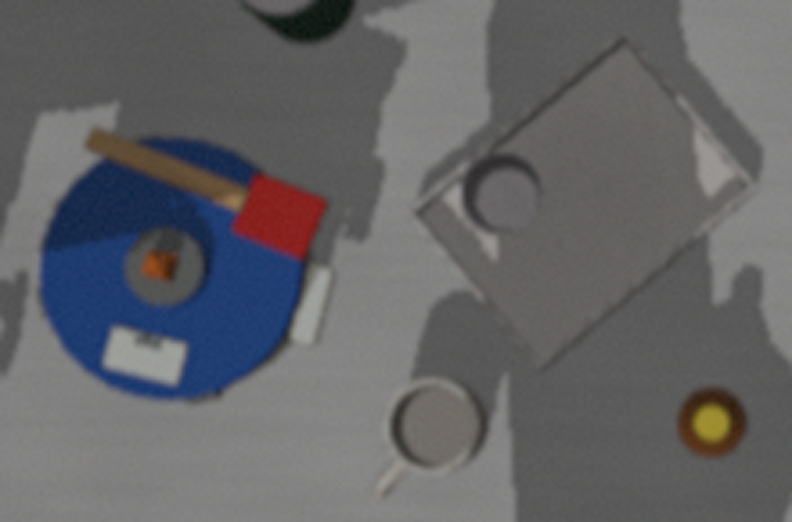

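View pics/a2.png

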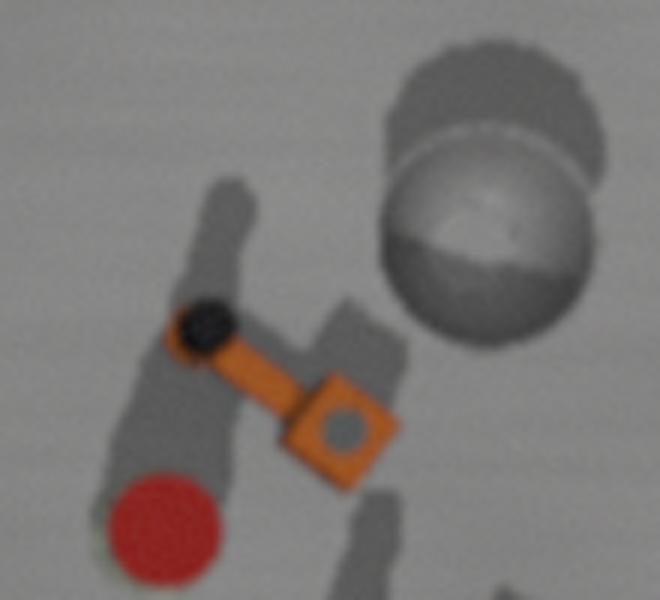

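View pics/a3.png

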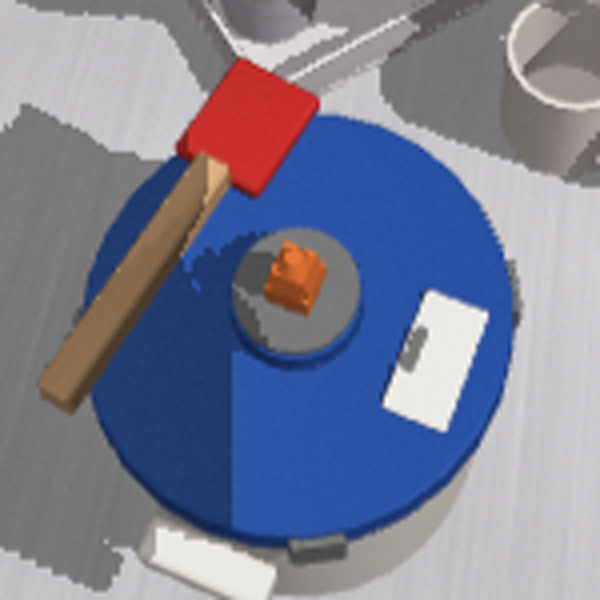

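View pics/a4.png

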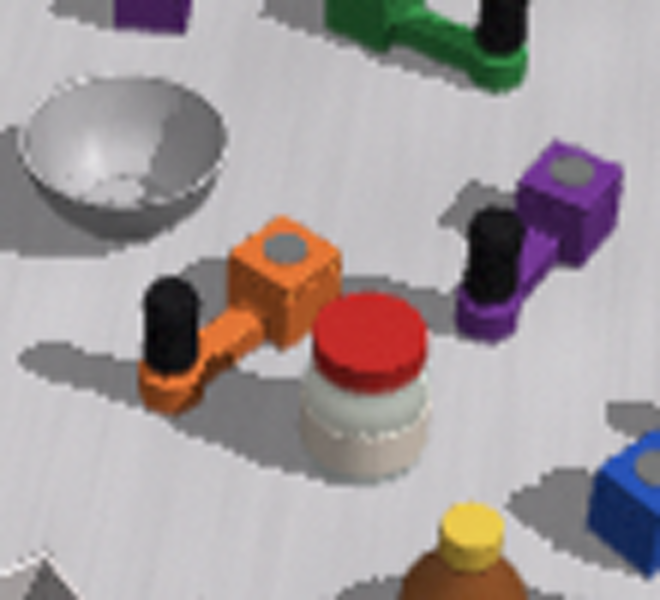

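```bash
python3 - <<'E'
from h import *
import pickle
t,s=pickle.load(open("d0.pkl","rb"))
def P(d,off,k,pts,z):
    return np.array([unproj(d,off[0]+(u+.5)/k-.5,off[1]+(v+.5)/k-.5,z)[:2] for u,v in pts])
np.set_printoptions(precision=4,suppress=True)
A=(105,180);B=(330,190);C=(220,330);D=(290,170)
print("sp end",P(t,A,3.6,[(97,128),(87,150)],.154).tolist()); print("blade",P(t,A,3.6,[(258,173),(327,203),(303,258),(233,230)],.146))
e=P(t,A,3.6,[(92,139)],.154)[0];b=P(t,A,3.6,[(315,230.5)],.146)[0]
print(e,b,np.linalg.norm(b-e),np.degrees(np.arctan2(*(b-e)[::-1])),"mid",(e+b)/2)
print("shaft",P(t,A,3.6,[(160,264)],.185),"collar",P(t,A,3.6,[(166,266)],.154))
tr=P(t,A,3.6,[(622,40),(752,187),(543,370),(416,210)],.034);print("tray",tr,tr.mean(0),[np.linalg.norm(tr[i]-tr[i-1]) for i in range(4)])
print("cup",P(t,A,3.6,[(502,193)],.062)); print("mug",P(t,A,3.6,[(438,425)],.075),"sauce",P(t,A,3.6,[(711,423)],.115))
h=P(t,B,6,[(337,373),(400,428),(346,493),(281,438)],.042);k=P(t,B,6,[(208,326)],.068)[0]
c=h.mean(0);print("hub",h,c,"knob",k,np.linalg.norm(k-c),np.degrees(np.arctan2(*(k-c)[::-1])))
print("hub edges",[np.degrees(np.arctan2(*(h[i]-h[i-1])[::-1])) for i in range(4)])
print("jar",P(t,B,6,[(165,530)],.075),"bowl",P(t,B,6,[(488,240)],.05))
print("side: hubtop",P(s,D,6,[(285,262)],.042),"knob",P(s,D,6,[(171,290)],.068))
print("side: collar",P(s,C,4,[(297,290)],.154),"shaft",P(s,C,4,[(297,250)],.185),"sp", P(s,C,4,[(40,387)],.154))
print("side blade",P(s,C,4,[(240,60),(318,103),(255,192),(178,148)],.146))
print("canister,spray", unproj(t,183,168,.12),unproj(t,347,172,.15))
E
```

```text
sp end [[0.5855916966214532, 0.362998727569202], [0.5693453740392418, 0.36955029315106513]]
blade [[0.5559 0.2463]
 [0.5349 0.1952]
 [0.4944 0.2112]
 [0.5138 0.263 ]]
[0.5775 0.3663] [0.5146 0.2032] 0.17474351610384886 -111.08334271920361 mid [0.546  0.2848]
shaft [[0.4855 0.305 ]] collar [[0.4861 0.3086]]
tray [[ 0.6783 -0.0116]
 [ 0.5643 -0.1159]
 [ 0.4184  0.0435]
 [ 0.541   0.1459]] [0.5505 0.0155] [np.float64(0.2089314937969739), np.float64(0.15449190202232238), np.float64(0.21601065675810208), np.float64(0.15971665071640218)]
cup [[0.5529 0.0764]]
mug [[0.3747 0.1183]] sauce [[ 0.3806 -0.0879]]
hub [[ 0.5109 -0.3183]
 [ 0.4859 -0.3478]
 [ 0.4552 -0.323 ]
 [ 0.4802 -0.2926]] [ 0.4831 -0.3204] knob [ 0.5295 -0.2556] 0.07976348122388485 54.40266369041478
hub edges [np.float64(-39.91408176260531), np.float64(-130.32186617037777), np.float64(141.01528706053898), np.float64(50.64902780229988)]
jar [[ 0.4355 -0.2364]] bowl [[ 0.5737 -0.3868]]
side: hubtop [[ 0.4804 -0.3122]] knob [[ 0.5277 -0.2564]]
side: collar [[0.4829 0.3114]] shaft [[0.4823 0.3075]] sp [[0.5821 0.3692]]
side blade [[0.5335 0.1986]
 [0.4915 0.2158]
 [0.5119 0.2652]
 [0.5523 0.249 ]]
canister,spray [0.7205 0.24   0.12  ] [ 0.7124 -0.1998  0.15  ]
```

```bash
python3 - <<'E'
from h import *
from scipy.spatial.transform import Rotation as R
import pickle
t,s=pickle.load(open("d0.pkl","rb"))
q=env.read_state()["orientation"];M=R.from_quat(q).as_matrix();print(M,np.degrees(np.arctan2(M[1,2],M[0,2])))
a=cv2.resize(t["image"][240:268,135:168],None,fx=12,fy=12,interpolation=cv2.INTER_CUBIC)
b=cv2.resize(s["image"][380:425,272:317],None,fx=9,fy=9,interpolation=cv2.INTER_CUBIC)
H=420
im=np.zeros((H,820,3),np.uint8);im[:a.shape[0],:a.shape[1]]=a;im[:b.shape[0],410:410+b.shape[1]]=b
cv2.imwrite("pics/sh.png",im[:,:,::-1][:, :800])
E
```

```text
[[-2.11647190e-04 -9.71613721e-01  2.36572892e-01]
 [-8.22782762e-04  2.36572986e-01  9.71613372e-01]
 [-9.99999639e-01  1.09911425e-05 -8.49497028e-04]] 76.31563744776066
```

View pics/sh.png

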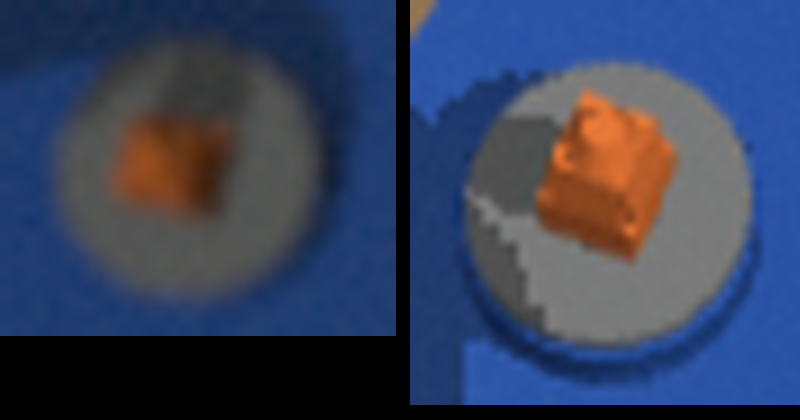

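```bash
cat > fitshaft.py <<'E'
from h import *
import pickle
from scipy.optimize import minimize
t,s=pickle.load(open("d0.pkl","rb"))
def mask(d,x0,y0,x1,y1):
    im=cv2.GaussianBlur(d["image"],(0,0),0.5)[y0:y1,x0:x1].astype(int); r,g,b=im[...,0],im[...,1],im[...,2]
    return (r-b>35)&(r-g>12)
S=4
def sil(d,x,y,th,box):
    x0,y0,x1,y1=box; out=np.zeros(((y1-y0)*S,(x1-x0)*S),np.uint8)
    def sq(h,z):
        p=np.array([[h,h],[-h,h],[-h,-h],[h,-h]]);c,n=np.cos(th),np.sin(th)
        return [np.r_[x+c*a-n*b,y+n*a+c*b,z] for a,b in p]
    A,B,C=sq(.01,.154),sq(.01,.166),sq(.0075,.179)
    T=[np.r_[x+.0015*np.cos(a),y+.0015*np.sin(a),.185] for a in (0,2,4)]
    for grp in (A+B,B+C,C+T):
        p=np.array([(proj(d,v)-[x0,y0]+.5)*S for v in grp])
        cv2.fillConvexPoly(out,cv2.convexHull(p.astype(np.float32)).round().astype(np.int32),1)
    return cv2.resize(out.astype(np.float32),(x1-x0,y1-y0),interpolation=cv2.INTER_AREA)
for n,d,box in(("top",t,(135,240,168,268)),("side",s,(275,382,312,418))):
    m=mask(d,*box).astype(np.float32);print(n,m.sum())
    best=[]
    for th in np.radians(np.arange(0,90,3)):
        for x in np.arange(.478,.494,.001):
            for y in np.arange(.30,.316,.001):
                best.append((np.abs(sil(d,x,y,th,box)-m).sum(),x,y,np.degrees(th)))
    best.sort();[print(np.round(b,4)) for b in best[:8]]
E
python3 fitshaft.py
```

```text
top 64.0
[13.1875  0.486   0.313  81.    ]
[13.375  0.486  0.313 87.   ]
[13.4375  0.486   0.313  78.    ]
[13.8125  0.486   0.313  84.    ]
[14.0625  0.486   0.313  75.    ]
[14.1875  0.487   0.313  78.    ]
[14.3125  0.486   0.314  81.    ]
[14.6875  0.486   0.314  78.    ]
side 212.0
[15.625  0.484  0.31  75.   ]
[16.5    0.484  0.31  72.   ]
[17.9375  0.484   0.31   78.    ]
[19.8125  0.484   0.31   69.    ]
[21.625  0.484  0.309 72.   ]
[21.75   0.484  0.309 75.   ]
[22.1875  0.484   0.31   81.    ]
[22.375  0.484  0.309 78.   ]
```

```bash
python3 -m crank '[{"fingers":36,"dx":0.66,"dy":-0.454,"dz":0,"spin":-1},{"fingers":36,"dx":0.66,"dy":-0.454,"dz":0,"spin":-1},{"fingers":36,"dx":0.66,"dy":-0.454,"dz":0,"spin":-1},{"fingers":36,"dx":0.66,"dy":-0.454,"dz":0,"spin":-1},{"fingers":36,"dx":0.66,"dy":-0.454,"dz":0,"spin":-1},{"fingers":36,"dx":0.66,"dy":-0.454,"dz":0,"spin":-1},{"fingers":36,"dx":0.66,"dy":-0.454,"dz":0,"spin":-1},{"fingers":36,"dx":0.66,"dy":-0.454,"dz":0,"spin":-1},{"fingers":36,"dx":0.66,"dy":-0.454,"dz":0,"spin":-1},{"fingers":36,"dx":0.66,"dy":-0.454,"dz":0,"spin":-1}]'
python3 -m crank '[{"fingers":36,"dx":0.66,"dy":-0.454,"dz":0,"spin":-1},{"fingers":36,"dx":0.66,"dy":-0.454,"dz":0,"spin":-1},{"fingers":36,"dx":0.66,"dy":-0.454,"dz":0,"spin":-1},{"fingers":36,"dx":0.66,"dy":-0.454,"dz":0,"spin":-1},{"fingers":36,"dx":0.66,"dy":-0.454,"dz":0,"spin":-1},{"fingers":36,"dx":0.66,"dy":-0.454,"dz":0,"spin":-1},{"fingers":36,"dx":0.66,"dy":-0.454,"dz":0,"spin":-1},{"fingers":36,"dx":0.66,"dy":-0.454,"dz":0,"spin":-1},{"fingers":36,"dx":0.66,"dy":-0.454,"dz":0,"spin":-1},{"fingers":36,"dx":0.66,"dy":-0.454,"dz":0,"spin":-1}]'
```

```text
clock: 1.45
tcp_pos: [0.314, 0.493, 0.2313]
orientation: [-0.219, 0.672, 0.219, 0.672]
contact_force: [-0.1, 0.5, -0.9]
finger_gap: 0.0362
clock: 2.7
tcp_pos: [0.4789, 0.3795, 0.2313]
orientation: [0.024, 0.707, -0.024, 0.707]
contact_force: [-0.3, -1.3, 0.2]
finger_gap: 0.036
```

```bash
python3 -m crank '[{"fingers":36,"dx":0.65,"dy":-0.45,"dz":0,"spin":-0.88},{"fingers":36,"dx":0.65,"dy":-0.45,"dz":0,"spin":-0.88},{"fingers":36,"dx":0.65,"dy":-0.45,"dz":0,"spin":-0.88},{"fingers":36,"dx":0.65,"dy":-0.45,"dz":0,"spin":-0.88},{"fingers":36,"dx":0.65,"dy":-0.45,"dz":0,"spin":-0.88},{"fingers":36,"dx":0,"dy":0,"dz":-0.6,"spin":0},{"fingers":36,"dx":0,"dy":0,"dz":-0.6,"spin":0},{"fingers":36,"dx":0,"dy":0,"dz":0,"spin":0}]'
cat > look.py <<'E'
from h import *
from scipy.spatial.transform import Rotation as R
import sys
# args: name tag x0 y0 x1 y1 k ; z-list
n,tag=sys.argv[1:3];x0,y0,x1,y1=map(int,sys.argv[3:7]);k=float(sys.argv[7])
st=env.read_state();M=R.from_quat(st["orientation"]).as_matrix()
d=vision.snapshot(n);crop(d,x0,y0,x1,y1,k,tag+".png")
import pickle;pickle.dump(d,open(tag+".pkl","wb"))
print(st["clock"],st["tcp_pos"].round(4),"jaw",np.degrees(np.arctan2(M[1,2],M[0,2])).round(2),"gap",round(st["finger_gap"],4),"F",st["contact_force"].round(1),"j",st["joint_pos"].round(2))
print("tcp px crop",((proj(d,st["tcp_pos"])-[x0,y0])*k).round(0))
E
python3 look.py side b1 200 300 350 450 4
```

```text
clock: 3.7
tcp_pos: [0.5574, 0.3238, 0.199]
orientation: [0.129, 0.696, -0.131, 0.694]
contact_force: [-0.7, 0.5, -0.0]
finger_gap: 0.036
3.7 [0.5574 0.3238 0.199 ] jaw -21.23 gap 0.036 F [-0.7  0.5 -0. ] j [0.52 0.42 1.62 0.   1.11 0.89]
tcp px crop [191. 364.]
```

View pics/b1.png

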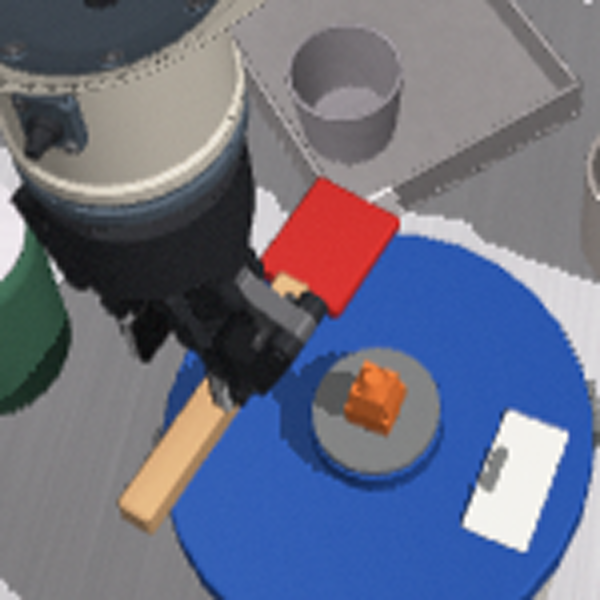

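```bash
python3 -m crank '[{"fingers":36,"dx":0.1,"dy":-0.03,"dz":-0.6,"spin":0},{"fingers":36,"dx":0,"dy":0,"dz":-0.6,"spin":0},{"fingers":36,"dx":0,"dy":0,"dz":-0.6,"spin":0},{"fingers":36,"dx":0,"dy":0,"dz":-0.5,"spin":0},{"fingers":36,"dx":0,"dy":0,"dz":0,"spin":0},{"fingers":36,"dx":0,"dy":0,"dz":0,"spin":0}]'
```

```text
clock: 4.5
tcp_pos: [0.5618, 0.3234, 0.1441]
orientation: [0.131, 0.695, -0.13, 0.695]
contact_force: [-0.5, -1.0, -1.1]
finger_gap: 0.0359
```

```bash
python3 -m crank '[{"fingers":36,"dx":0,"dy":0,"dz":-0.14,"spin":0},{"fingers":0,"dx":0,"dy":0,"dz":0,"spin":0},{"fingers":0,"dx":0,"dy":0,"dz":0,"spin":0},{"fingers":0,"dx":0,"dy":0,"dz":0,"spin":0},{"fingers":0,"dx":0,"dy":0,"dz":0,"spin":0},{"fingers":0,"dx":0,"dy":0,"dz":0,"spin":0}]'; python3 look.py side b2 200 300 350 450 4
```

```text
clock: 5.25
tcp_pos: [0.5618, 0.3234, 0.1406]
orientation: [0.131, 0.695, -0.13, 0.695]
contact_force: [-0.2, 0.1, 4.1]
finger_gap: 0.016
5.25 [0.5618 0.3234 0.1406] jaw -21.28 gap 0.016 F [-0.2  0.1  4.1] j [ 0.52  0.48  1.66 -0.    1.    0.89]
tcp px crop [197. 421.]
```

View pics/b2.png

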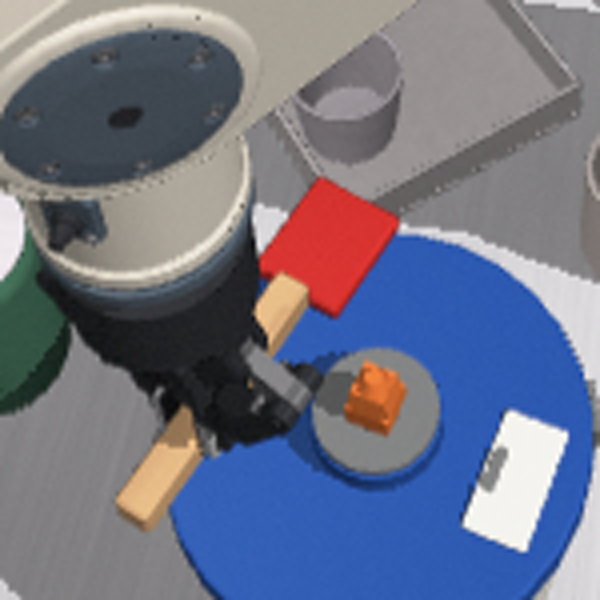

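```bash
python3 -m crank '[{"fingers":0,"dx":0,"dy":0,"dz":0.3,"spin":0},{"fingers":0,"dx":0,"dy":0,"dz":0.7,"spin":0},{"fingers":0,"dx":0,"dy":0,"dz":0.7,"spin":0},{"fingers":0,"dx":0,"dy":0,"dz":0.7,"spin":0}]'; python3 -m crank '[{"fingers":0,"dx":-0.171,"dy":-0.76,"dz":0,"spin":0.984},{"fingers":0,"dx":-0.171,"dy":-0.76,"dz":0,"spin":0.984},{"fingers":0,"dx":-0.171,"dy":-0.76,"dz":0,"spin":0.984},{"fingers":0,"dx":-0.171,"dy":-0.76,"dz":0,"spin":0.984},{"fingers":0,"dx":-0.171,"dy":-0.76,"dz":0,"spin":0.984},{"fingers":0,"dx":-0.171,"dy":-0.76,"dz":0,"spin":0.984},{"fingers":0,"dx":-0.171,"dy":-0.76,"dz":0,"spin":0.984},{"fingers":0,"dx":-0.171,"dy":-0.76,"dz":0,"spin":0.984}]'; python3 -m crank '[{"fingers":0,"dx":-0.171,"dy":-0.76,"dz":0,"spin":0.984},{"fingers":0,"dx":-0.171,"dy":-0.76,"dz":0,"spin":0.984},{"fingers":0,"dx":-0.171,"dy":-0.76,"dz":0,"spin":0.984},{"fingers":0,"dx":-0.171,"dy":-0.76,"dz":0,"spin":0.984},{"fingers":0,"dx":-0.171,"dy":-0.76,"dz":0,"spin":0.984},{"fingers":0,"dx":-0.171,"dy":-0.76,"dz":0,"spin":0.984},{"fingers":0,"dx":-0.171,"dy":-0.76,"dz":0,"spin":0.984},{"fingers":0,"dx":-0.171,"dy":-0.76,"dz":0,"spin":0.984},{"fingers":0,"dx":0,"dy":0,"dz":0,"spin":0}]'; python3 look.py side b3 200 230 400 380 4;python3 look.py top b4 200 180 350 290 5
```

```text
clock: 5.8
tcp_pos: [0.5618, 0.3234, 0.2021]
orientation: [0.131, 0.695, -0.13, 0.695]
contact_force: [0.3, 0.1, -0.8]
finger_gap: 0.0159
clock: 6.8
tcp_pos: [0.5275, 0.1708, 0.2014]
orientation: [-0.064, 0.704, 0.064, 0.705]
contact_force: [0.9, -0.5, -0.6]
finger_gap: 0.0161
clock: 7.92
tcp_pos: [0.4932, 0.0185, 0.2012]
orientation: [-0.251, 0.661, 0.251, 0.661]
contact_force: [0.7, 0.7, 0.1]
finger_gap: 0.0166
7.925 [0.4932 0.0185 0.2012] jaw 41.6 gap 0.0166 F [0.7 0.7 0.1] j [ 0.03  0.18  1.94 -0.    1.02 -0.69]
tcp px crop [457. 121.]
7.975 [0.4935 0.0191 0.2011] jaw 41.56 gap 0.0163 F [ 0.5 -0.1 -0.5] j [ 0.04  0.18  1.94  0.    1.02 -0.69]
tcp px crop [303. 358.]
```

View pics/b3.png

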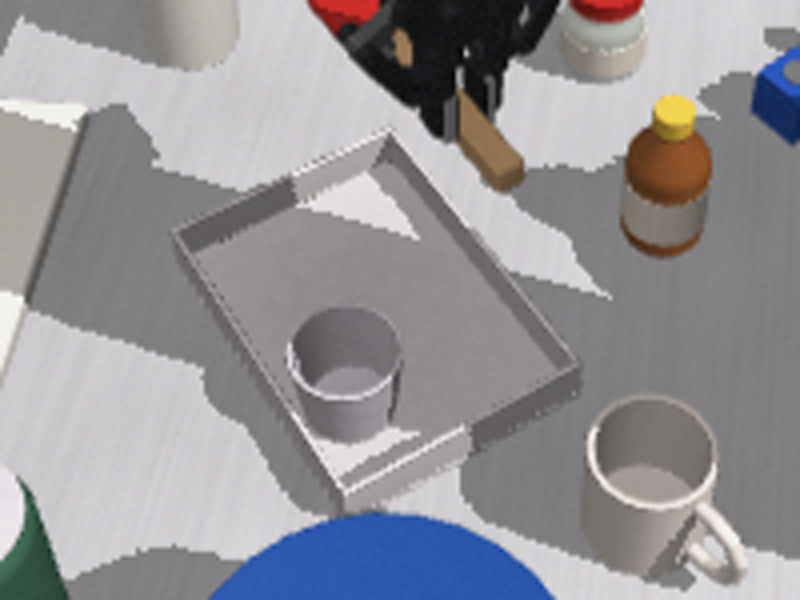

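View pics/b4.png

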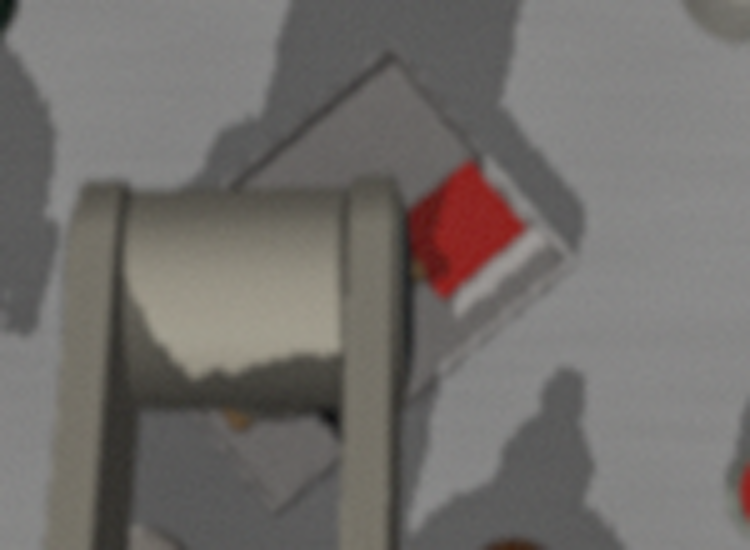

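```bash
python3 - <<'E'
from h import *
import pickle
s=pickle.load(open("b3.pkl","rb"));t=pickle.load(open("b4.pkl","rb"))
U=lambda d,o,k,p,z:unproj(d,o[0]+(p[0]+.5)/k-.5,o[1]+(p[1]+.5)/k-.5,z)[:2].round(4)
c=np.array([U(s,(200,230),4,p,.034) for p in [(388,130),(580,367),(345,495),(172,235)]]);print(c,c.mean(0),[np.linalg.norm(c[i]-c[i-1]).round(4) for i in range(4)])
c=np.array([U(t,(200,180),5,p,.034) for p in [(390,55),(578,260),(277,512)]]);print(c,(c[0]+c[2])/2)
b=np.array([U(t,(200,180),5,p,.206) for p in [(473,160),(528,232),(447,298)]]);print(b,"end mid",b[:2].mean(0))
print("handle",U(t,(200,180),5,(236,430),.21),U(s,(200,230),4,(505,180),.207))
E
```

```text
[[ 0.5632 -0.1146]
 [ 0.4176  0.0503]
 [ 0.5366  0.1533]
 [ 0.6805 -0.0082]] [0.549475 0.0202  ] [np.float64(0.1584), np.float64(0.22), np.float64(0.1574), np.float64(0.2163)]
[[ 0.6787 -0.0121]
 [ 0.5643 -0.1206]
 [ 0.4196  0.0448]] [0.54915 0.01635]
[[ 0.5966 -0.0637]
 [ 0.5605 -0.0923]
 [ 0.5261 -0.0521]] end mid [ 0.57855 -0.078  ]
handle [0.4572 0.0522] [0.4625 0.0593]
```

```bash
python3 -m crank '[{"fingers":0,"dx":0,"dy":0.1,"dz":-0.8,"spin":0},{"fingers":0,"dx":0,"dy":0,"dz":-1,"spin":0},{"fingers":0,"dx":0,"dy":0,"dz":-1,"spin":0},{"fingers":0,"dx":0,"dy":0,"dz":-1,"spin":0},{"fingers":0,"dx":0,"dy":0,"dz":-1,"spin":0},{"fingers":0,"dx":0,"dy":0,"dz":-1,"spin":0},{"fingers":0,"dx":0,"dy":0,"dz":-0.8,"spin":0},{"fingers":0,"dx":0,"dy":0,"dz":-0.4,"spin":0},{"fingers":0,"dx":0,"dy":0,"dz":-0.3,"spin":0},{"fingers":0,"dx":0,"dy":0,"dz":0,"spin":0}]'; python3 look.py side b5 200 230 400 380 4
```

```text
clock: 9.28
tcp_pos: [0.4933, 0.0219, 0.0178]
orientation: [-0.252, 0.661, 0.252, 0.661]
contact_force: [-0.4, 0.2, -0.4]
finger_gap: 0.0163
9.275 [0.4933 0.0219 0.0178] jaw 41.69 gap 0.0163 F [-0.4  0.2 -0.4] j [ 0.04  0.47  2.06  0.    0.61 -0.69]
tcp px crop [459. 326.]
```

View pics/b5.png

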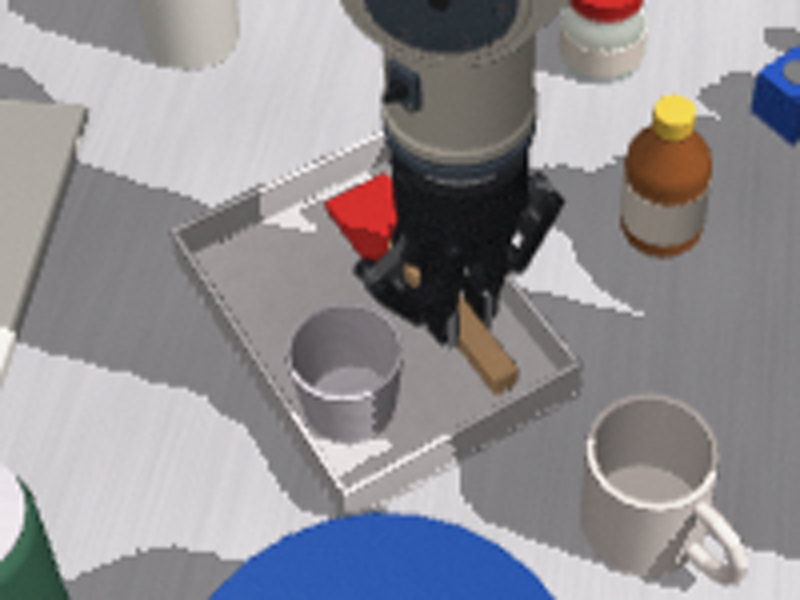

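```bash
python3 -m crank '[{"fingers":0,"dx":0,"dy":0,"dz":-0.2,"spin":0},{"fingers":0,"dx":0,"dy":0,"dz":-0.12,"spin":0},{"fingers":0,"dx":0,"dy":0,"dz":0,"spin":0}]';python3 -m crank '[{"fingers":30,"dx":0,"dy":0,"dz":0,"spin":0},{"fingers":30,"dx":0,"dy":0,"dz":0,"spin":0},{"fingers":30,"dx":0,"dy":0,"dz":0.2,"spin":0},{"fingers":30,"dx":0,"dy":0,"dz":1,"spin":0},{"fingers":30,"dx":0,"dy":0,"dz":1,"spin":0},{"fingers":30,"dx":0,"dy":0,"dz":1,"spin":0},{"fingers":30,"dx":0,"dy":0,"dz":1,"spin":0},{"fingers":30,"dx":0,"dy":0,"dz":1,"spin":0}]'; python3 look.py side b6 200 230 400 380 4
```

```text
clock: 9.7
tcp_pos: [0.493, 0.0217, 0.0096]
orientation: [-0.252, 0.661, 0.252, 0.661]
contact_force: [0.1, -0.3, -0.2]
finger_gap: 0.0162
clock: 10.7
tcp_pos: [0.4933, 0.0218, 0.1411]
orientation: [-0.252, 0.661, 0.252, 0.661]
contact_force: [-0.2, 0.3, -0.4]
finger_gap: 0.03
10.7 [0.4933 0.0218 0.1411] jaw 41.69 gap 0.03 F [-0.2  0.3 -0.4] j [ 0.04  0.26  1.99  0.    0.88 -0.69]
tcp px crop [457. 197.]
```

View pics/b6.png

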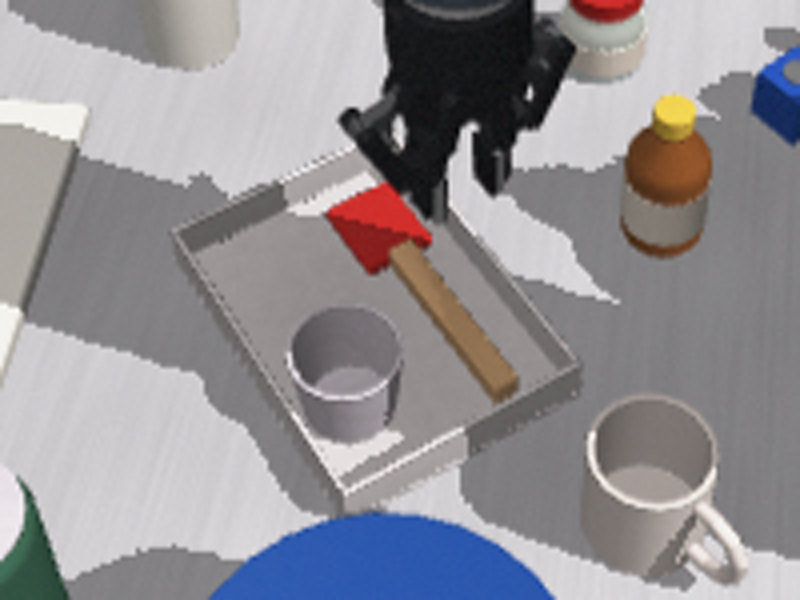

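```bash
cat > fitcrank.py <<'E'
from h import *
import pickle
from scipy.optimize import minimize
t,s=pickle.load(open("d0.pkl","rb"))
S=4
def hull(out,d,pts,box,val):
    p=np.array([(proj(d,v)-[box[0],box[1]]+.5)*S for v in pts]).astype(np.float32)
    cv2.fillConvexPoly(out,cv2.convexHull(p).round().astype(np.int32),val)
def sil(d,x,y,th,box):
    out=np.zeros(((box[3]-box[1])*S,(box[2]-box[0])*S),np.uint8)
    c,n=np.cos(th),np.sin(th);W=lambda a,b,z:np.r_[x+c*a-n*b,y+n*a+c*b,z]
    cyl=lambda ax,r,z0,z1:[W(ax+r*np.cos(q),r*np.sin(q),z) for q in np.linspace(0,6.28,24) for z in(z0,z1)]
    hull(out,d,[W(a,b,z) for a in(.0,.08) for b in(-.009,.009) for z in(0,.018)],box,1)
    hull(out,d,cyl(.08,.013,0,.018),box,1)
    hull(out,d,cyl(.08,.0135,.022,.068),box,0)
    hull(out,d,[W(a,b,z) for a in(-.02,.02) for b in(-.02,.02) for z in(0,.042)],box,1)
    return cv2.resize(out.astype(np.float32),(box[2]-box[0],box[3]-box[1]),interpolation=cv2.INTER_AREA)
if __name__=="__main__":
  res={}
  for nme,d,box in(("top",t,(350,235,405,280)),("side",s,(308,200,352,242))):
    im=d["image"][box[1]:box[3],box[0]:box[2]].astype(int);r,g,b=im[...,0],im[...,1],im[...,2]
    m=((r-b>45)&(r-g>18)&(g-b>8)).astype(np.uint8)
    m=cv2.morphologyEx(m,cv2.MORPH_CLOSE,np.ones((5,5)) if nme=="top" else np.ones((3,3))).astype(np.float32)
    f=lambda p:np.abs(sil(d,p[0]/100,p[1]/100,p[2]/10,box)-m).sum()
    best=min((minimize(f,[48.2,-32+dy,np.radians(a)*10],method="Nelder-Mead",options=dict(initial_simplex=[[48.2,-32+dy,np.radians(a)*10],[48.8,-32+dy,np.radians(a)*10],[48.2,-31.4+dy,np.radians(a)*10],[48.2,-32+dy,np.radians(a+5)*10]])) for a in(48,52,56) for dy in(0,.6)),key=lambda q:q.fun)
    print(nme,m.sum(),best.fun,best.x[0]/100,best.x[1]/100,np.degrees(best.x[2]/10))
E
python3 fitcrank.py
```

```text
top 332.0 77.6875 0.4858952711081909 -0.3210182901161663 54.44851460272592
side 434.0 78.4375 0.48159096918314614 -0.32152710104849247 53.194643921086275
```

```bash
python3 -m crank '[{"fingers":56,"dx":-0.02,"dy":-0.686,"dz":0,"spin":-0.984},{"fingers":56,"dx":-0.02,"dy":-0.686,"dz":0,"spin":-0.984},{"fingers":56,"dx":-0.02,"dy":-0.686,"dz":0,"spin":-0.984},{"fingers":56,"dx":-0.02,"dy":-0.686,"dz":0,"spin":-0.984},{"fingers":56,"dx":-0.02,"dy":-0.686,"dz":0,"spin":-0.984},{"fingers":56,"dx":-0.02,"dy":-0.686,"dz":0,"spin":-0.984},{"fingers":56,"dx":-0.02,"dy":-0.686,"dz":0,"spin":-0.984},{"fingers":56,"dx":-0.02,"dy":-0.686,"dz":0,"spin":-0.984},{"fingers":56,"dx":-0.02,"dy":-0.686,"dz":0,"spin":-0.984},{"fingers":56,"dx":-0.02,"dy":-0.686,"dz":0,"spin":-0.984}]'; python3 -m crank '[{"fingers":56,"dx":-0.02,"dy":-0.686,"dz":0,"spin":-0.984},{"fingers":56,"dx":-0.02,"dy":-0.686,"dz":0,"spin":-0.984},{"fingers":56,"dx":-0.02,"dy":-0.686,"dz":0,"spin":-0.984},{"fingers":56,"dx":-0.02,"dy":-0.686,"dz":0,"spin":-0.984},{"fingers":56,"dx":-0.02,"dy":-0.686,"dz":0,"spin":-0.984},{"fingers":56,"dx":-0.02,"dy":-0.686,"dz":0,"spin":-0.984},{"fingers":56,"dx":-0.02,"dy":-0.686,"dz":0,"spin":-0.984},{"fingers":56,"dx":-0.02,"dy":-0.686,"dz":0,"spin":-0.984},{"fingers":56,"dx":-0.02,"dy":-0.686,"dz":0,"spin":-0.984},{"fingers":56,"dx":-0.02,"dy":-0.686,"dz":0,"spin":-0.984}]';python3 -m crank '[{"fingers":56,"dx":0,"dy":0,"dz":-0.8,"spin":0},{"fingers":56,"dx":0,"dy":0,"dz":-0.8,"spin":0},{"fingers":56,"dx":0,"dy":0,"dz":0,"spin":0}]'; python3 look.py side c1 250 150 400 262 5; python3 look.py top c2 310 180 450 290 5
```

```text
clock: 12.0
tcp_pos: [0.4882, -0.1509, 0.1398]
orientation: [-0.013, 0.707, 0.013, 0.707]
contact_force: [-0.1, 0.7, 0.3]
finger_gap: 0.0561
clock: 13.25
tcp_pos: [0.483, -0.3224, 0.1397]
orientation: [0.226, 0.67, -0.226, 0.67]
contact_force: [0.6, 0.7, -0.2]
finger_gap: 0.0563
clock: 13.62
tcp_pos: [0.482, -0.3211, 0.0984]
orientation: [0.225, 0.671, -0.225, 0.669]
contact_force: [-0.2, -0.6, 0.4]
finger_gap: 0.0557
13.625 [ 0.482  -0.3211  0.0984] jaw -37.13 gap 0.0557 F [-0.2 -0.6  0.4] j [-0.59  0.44  1.84 -0.    0.86  0.06]
tcp px crop [437. 232.]
13.675 [ 0.4827 -0.3214  0.0994] jaw -37.11 gap 0.0565 F [0.1 0.5 0.7] j [-0.59  0.44  1.84  0.    0.87  0.06]
tcp px crop [398. 404.]
```

View pics/c1.png

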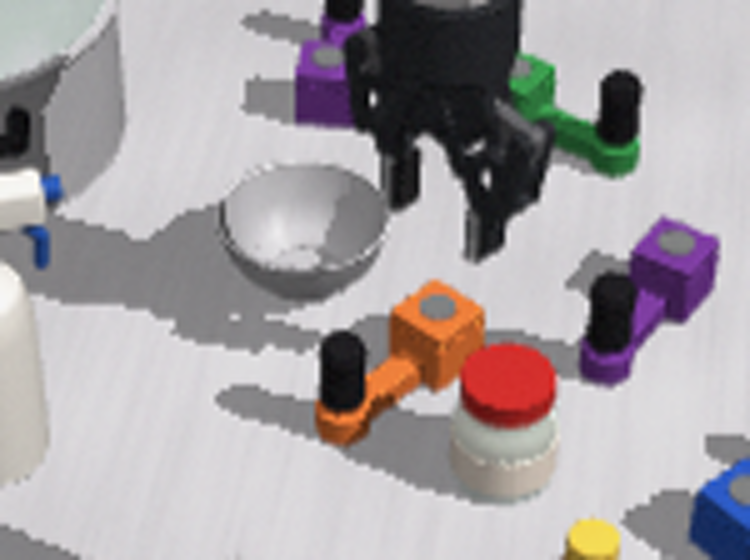

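View pics/c2.png

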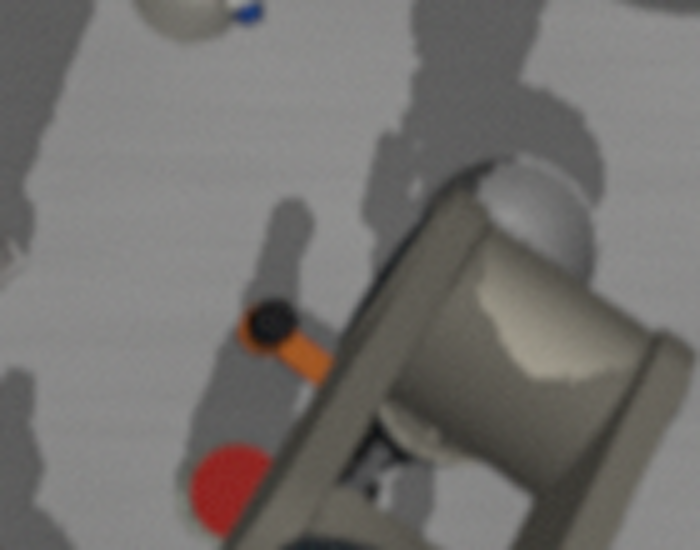

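```bash
python3 -m crank '[{"fingers":56,"dx":0,"dy":0,"dz":-0.6,"spin":0},{"fingers":56,"dx":0,"dy":0,"dz":-0.6,"spin":0},{"fingers":56,"dx":0,"dy":0,"dz":-0.6,"spin":0},{"fingers":56,"dx":0,"dy":0,"dz":0,"spin":0}]'; python3 look.py side c3 250 150 400 262 5
```

```text
clock: 14.22
tcp_pos: [0.4822, -0.3205, 0.053]
orientation: [0.225, 0.672, -0.224, 0.669]
contact_force: [-0.2, 0.5, 0.5]
finger_gap: 0.056
14.225 [ 0.4822 -0.3205  0.053 ] jaw -37.02 gap 0.056 F [-0.2  0.5  0.5] j [-0.59  0.51  1.86 -0.    0.78  0.06]
tcp px crop [435. 292.]
```

View pics/c3.png

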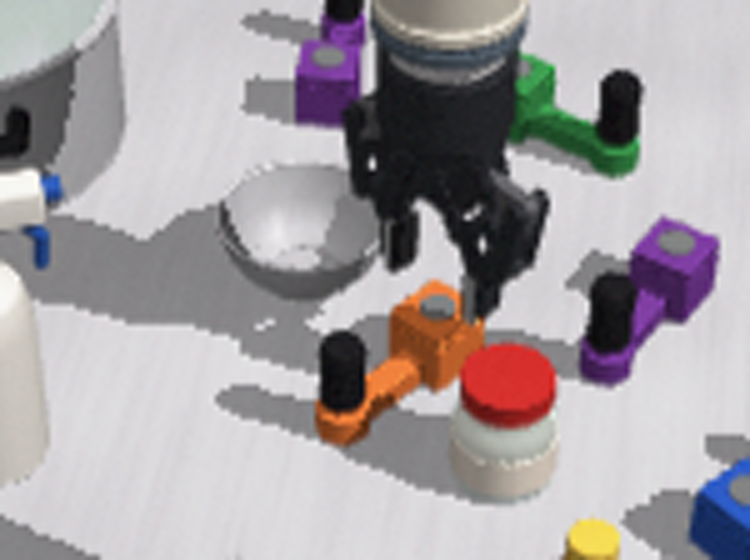

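```bash
python3 -m crank '[{"fingers":56,"dx":0,"dy":0,"dz":-0.5,"spin":0},{"fingers":56,"dx":0,"dy":0,"dz":-0.5,"spin":0},{"fingers":56,"dx":0,"dy":0,"dz":-0.5,"spin":0},{"fingers":56,"dx":0,"dy":0,"dz":0,"spin":0},{"fingers":56,"dx":0,"dy":0,"dz":0,"spin":0}]'; python3 look.py side c4 250 150 400 262 5
```

```text
clock: 14.9
tcp_pos: [0.4833, -0.3213, 0.0173]
orientation: [0.225, 0.67, -0.225, 0.671]
contact_force: [0.5, -0.7, 0.2]
finger_gap: 0.0561
14.9 [ 0.4833 -0.3213  0.0173] jaw -37.03 gap 0.0561 F [ 0.5 -0.7  0.2] j [-0.59  0.56  1.87  0.    0.71  0.06]
tcp px crop [431. 336.]
```

View pics/c4.png

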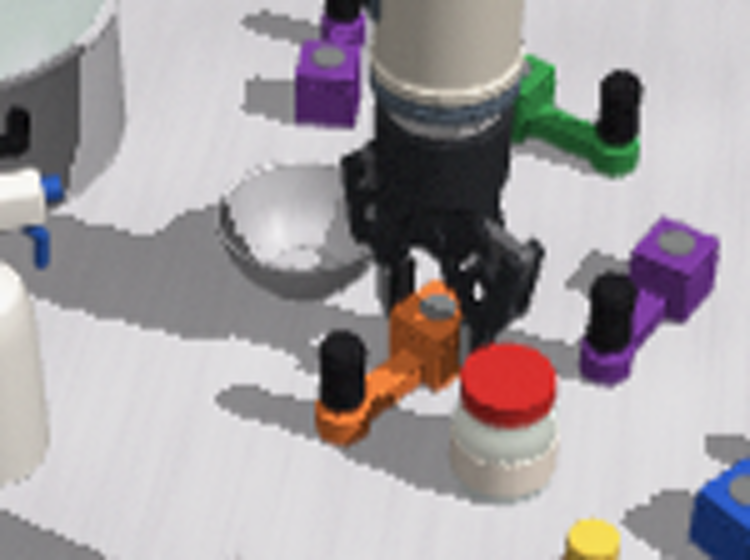

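```bash
python3 -m crank '[{"fingers":56,"dx":0,"dy":0,"dz":-0.1,"spin":0},{"fingers":20,"dx":0,"dy":0,"dz":0,"spin":0},{"fingers":20,"dx":0,"dy":0,"dz":0,"spin":0},{"fingers":20,"dx":0,"dy":0,"dz":0,"spin":0},{"fingers":20,"dx":0,"dy":0,"dz":0,"spin":0}]'; python3 look.py side c5 250 150 400 262 5
```

```text
clock: 15.58
tcp_pos: [0.4834, -0.3214, 0.0152]
orientation: [0.224, 0.67, -0.225, 0.671]
contact_force: [-0.4, -0.1, 6.5]
finger_gap: 0.0388
15.575 [ 0.4834 -0.3214  0.0152] jaw -37.02 gap 0.0388 F [-0.4 -0.1  6.5] j [-0.59  0.57  1.87 -0.    0.7   0.06]
tcp px crop [431. 339.]
```

View pics/c5.png

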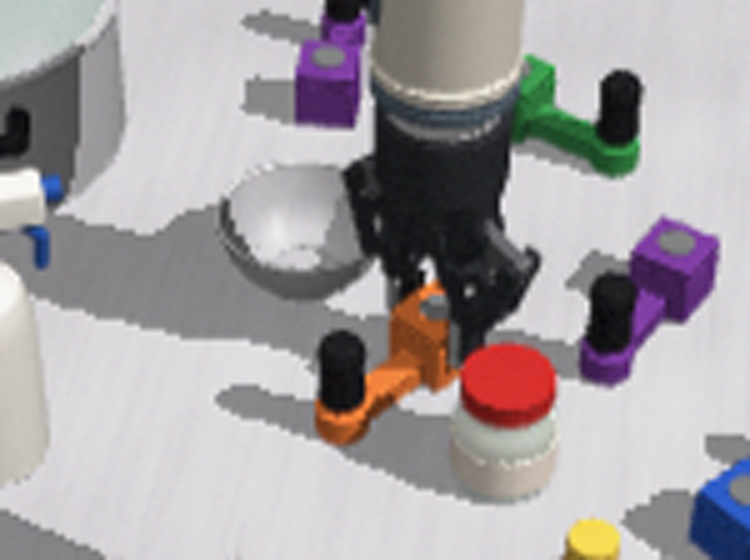

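```bash
python3 -m crank '[{"fingers":20,"dx":0,"dy":0,"dz":0.3,"spin":0},{"fingers":20,"dx":0,"dy":0,"dz":0.8,"spin":0},{"fingers":20,"dx":0,"dy":0,"dz":1,"spin":0},{"fingers":20,"dx":0,"dy":0,"dz":1,"spin":0},{"fingers":20,"dx":0,"dy":0,"dz":1,"spin":0},{"fingers":20,"dx":0,"dy":0,"dz":1,"spin":0},{"fingers":20,"dx":0,"dy":0,"dz":1,"spin":0},{"fingers":20,"dx":0,"dy":0,"dz":1,"spin":0},{"fingers":20,"dx":0,"dy":0,"dz":1,"spin":0},{"fingers":20,"dx":0,"dy":0,"dz":0.5,"spin":0}]'; python3 look.py side c6 220 100 420 250 4
```

```text
clock: 16.88
tcp_pos: [0.4834, -0.3214, 0.2311]
orientation: [0.224, 0.67, -0.225, 0.671]
contact_force: [-0.4, -0.2, -1.2]
finger_gap: 0.0387
16.875 [ 0.4834 -0.3214  0.2311] jaw -37.03 gap 0.0387 F [-0.4 -0.2 -1.2] j [-0.59  0.28  1.73  0.    1.12  0.06]
tcp px crop [474. 229.]
```

View pics/c6.png

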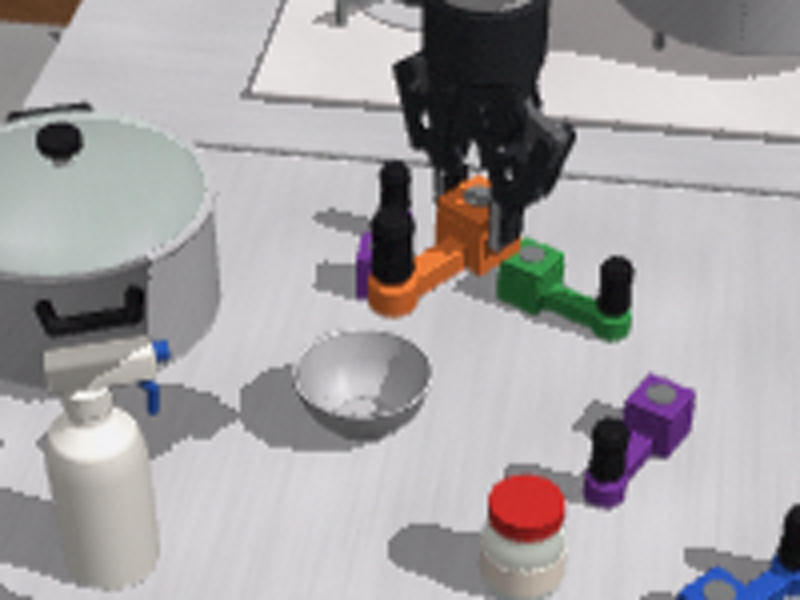

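```bash
python3 -m crank '[{"fingers":20,"dx":0,"dy":0.9,"dz":0,"spin":0.196},{"fingers":20,"dx":0,"dy":0.9,"dz":0,"spin":0.196},{"fingers":20,"dx":0,"dy":0.9,"dz":0,"spin":0.196},{"fingers":20,"dx":0,"dy":0.9,"dz":0,"spin":0.196},{"fingers":20,"dx":0,"dy":0.9,"dz":0,"spin":0.196},{"fingers":20,"dx":0,"dy":0.9,"dz":0,"spin":0.196},{"fingers":20,"dx":0,"dy":0.9,"dz":0,"spin":0.196},{"fingers":20,"dx":0,"dy":0.9,"dz":0,"spin":0.196},{"fingers":20,"dx":0,"dy":0.9,"dz":0,"spin":0.196},{"fingers":20,"dx":0,"dy":0.9,"dz":0,"spin":0.196}]' >/dev/null; python3 -m crank '[{"fingers":20,"dx":0,"dy":0.9,"dz":0,"spin":0.196},{"fingers":20,"dx":0,"dy":0.9,"dz":0,"spin":0.196},{"fingers":20,"dx":0,"dy":0.9,"dz":0,"spin":0.196},{"fingers":20,"dx":0,"dy":0.9,"dz":0,"spin":0.196},{"fingers":20,"dx":0,"dy":0.9,"dz":0,"spin":0.196},{"fingers":20,"dx":0,"dy":0.9,"dz":0,"spin":0.196},{"fingers":20,"dx":0,"dy":0.9,"dz":0,"spin":0.196},{"fingers":20,"dx":0,"dy":0.9,"dz":0,"spin":0.196},{"fingers":20,"dx":0,"dy":0.9,"dz":0,"spin":0.196},{"fingers":20,"dx":0,"dy":0.9,"dz":0,"spin":0.196}]';  python3 -m crank '[{"fingers":20,"dx":0,"dy":0.9,"dz":0,"spin":0.196},{"fingers":20,"dx":0,"dy":0.9,"dz":0,"spin":0.196},{"fingers":20,"dx":0,"dy":0.9,"dz":0,"spin":0.196},{"fingers":20,"dx":0,"dy":0.9,"dz":0,"spin":0.196},{"fingers":20,"dx":0,"dy":0.9,"dz":0,"spin":0.196},{"fingers":20,"dx":0,"dy":0.9,"dz":0,"spin":0.196},{"fingers":20,"dx":0,"dy":0.9,"dz":0,"spin":0.196},{"fingers":20,"dx":0,"dy":0.9,"dz":0,"spin":0.196},{"fingers":20,"dx":0.06,"dy":0,"dz":0,"spin":0},{"fingers":20,"dx":0,"dy":0,"dz":0,"spin":0}]'; python3 look.py side e1 220 320 370 470 4;python3 look.py top e2 100 190 210 300 6
```

```text
clock: 19.42
tcp_pos: [0.4824, 0.1304, 0.2297]
orientation: [0.13, 0.695, -0.13, 0.695]
contact_force: [-0.0, -0.2, -2.0]
finger_gap: 0.0393
clock: 20.68
tcp_pos: [0.4846, 0.3086, 0.2296]
orientation: [0.092, 0.701, -0.093, 0.701]
contact_force: [-0.2, 0.1, -1.6]
finger_gap: 0.0389
20.675 [0.4846 0.3086 0.2296] jaw -15.06 gap 0.0389 F [-0.2  0.1 -1.6] j [ 0.56  0.28  1.74 -0.    1.12  0.83]
tcp px crop [285. 241.]
20.725 [0.4846 0.3083 0.2296] jaw -15.09 gap 0.0394 F [ 0.7 -0.9 -1.4] j [ 0.56  0.28  1.75 -0.    1.12  0.83]
tcp px crop [259. 373.]
```

View pics/e1.png

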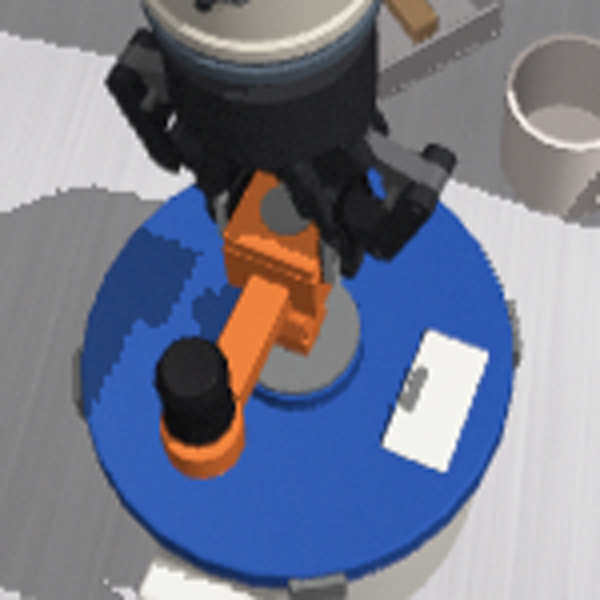

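View pics/e2.png

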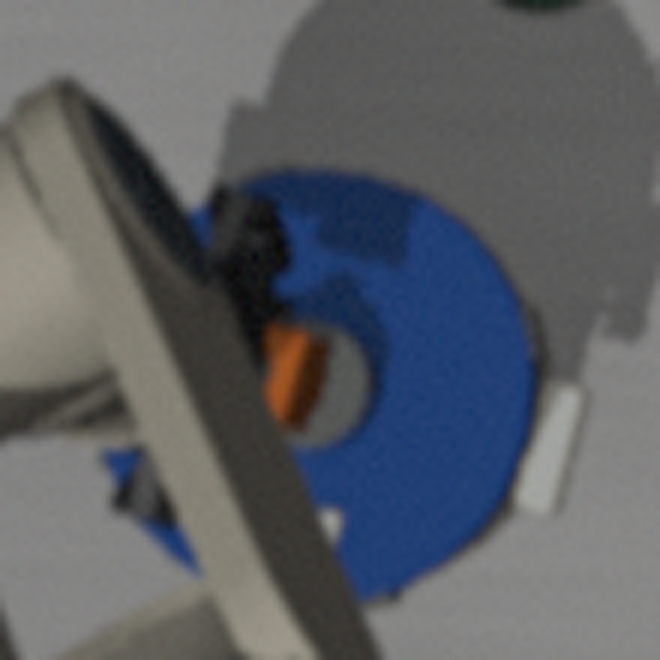

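```bash
python3 - <<'E'
from h import *
import pickle
s=pickle.load(open("e1.pkl","rb"))
U=lambda d,o,k,p,z:unproj(d,o[0]+(p[0]+.5)/k-.5,o[1]+(p[1]+.5)/k-.5,z)[:2].round(4)
k=U(s,(220,320),4,(194,366),.2824);h=U(s,(220,320),4,(288,206),.2564)
print("knob",k,"hub",h,np.linalg.norm(k-h),np.degrees(np.arctan2(*(k-h)[::-1])))
th=np.radians(75); u=np.array([np.cos(th),np.sin(th)])
print("hub from knob",k-.08*u)
def pp(a,b,z,c=(.4846,.3085)):
    w=np.array(c)+a*u+b*np.array([-u[1],u[0]]);return ((proj(s,np.r_[w,z])-[220,320]+.5)*4-.5).round(0)
for a in(-.02,.02):
  for b in(-.02,.02): print(a,b,pp(a,b,.2564),pp(a,b,.2144))
print("knob pred",pp(.08,0,.2824))
E
```

```text
knob [0.5006 0.3855] hub [0.4832 0.3063] 0.08108884016928593 77.60914333931908
hub from knob [0.47989448 0.30822593]
-0.02 -0.02 [261. 151.] [267. 201.]
-0.02 0.02 [350. 187.] [352. 236.]
0.02 -0.02 [215. 235.] [223. 283.]
0.02 0.02 [307. 274.] [311. 321.]
knob pred [181. 365.]
```

```bash
python3 - <<'E'
from h import *
import pickle
s=pickle.load(open("e1.pkl","rb"));t=pickle.load(open("e2.pkl","rb"))
th=np.radians(75); u=np.array([np.cos(th),np.sin(th)])
def pp(d,o,k,a,b,z,c=(.4846,.3085)):
    w=np.array(c)+a*u+b*np.array([-u[1],u[0]]);return ((proj(d,np.r_[w,z])-o+.5)*k-.5).round(0).astype(int)
for d,o,k,n in((s,[220,320],4,"side"),(t,[100,190],6,"top")):
  im=cv2.imread("pics/"+("e1" if n=="side" else "e2")+".png")
  for z in(.2564,.2144):
    p=np.array([pp(d,o,k,a,b,z) for a,b in((-.02,-.02),(-.02,.02),(.02,.02),(.02,-.02))]);cv2.polylines(im,[p.reshape(-1,1,2)],True,(0,255,0),1)
  for c,z,r,col in(((.485,.310),.154,.028,(255,255,0)),((.485,.310),.136,.097,(255,0,255))):
    p=np.array([((proj(d,[c[0]+r*np.cos(q),c[1]+r*np.sin(q),z])-o+.5)*k-.5) for q in np.linspace(0,6.28,60)]).round().astype(np.int32);cv2.polylines(im,[p.reshape(-1,1,2)],True,col,1)
  cv2.imwrite(f"pics/ov_{n}.png",im)
E
```

```text
(no output)
```

View pics/ov_side.png

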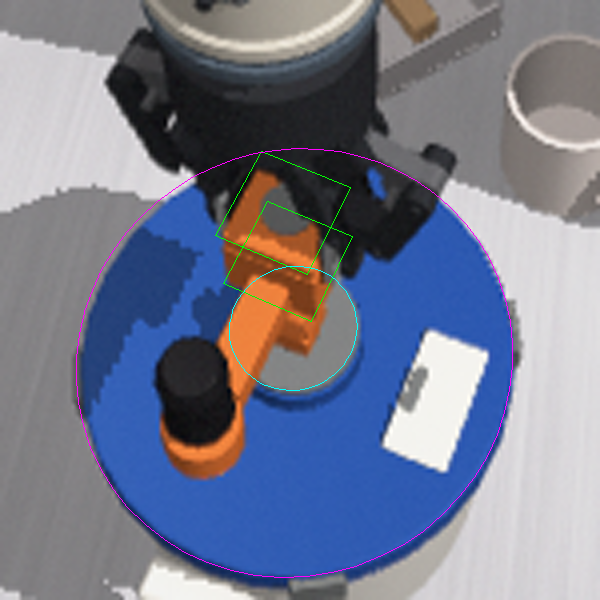

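View pics/ov_top.png

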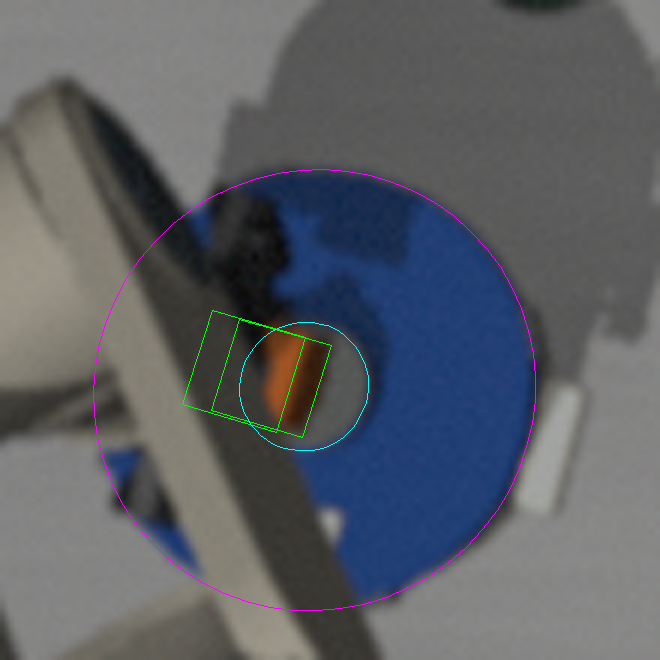

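```bash
python3 - <<'E'
from h import *
import pickle
s=pickle.load(open("e1.pkl","rb"));t=pickle.load(open("e2.pkl","rb"))
crop(s,255,355,315,440,7,"z1.png");crop(t,135,235,170,270,14,"z2.png")
E
```

```text
(no output)
```

View pics/z1.png

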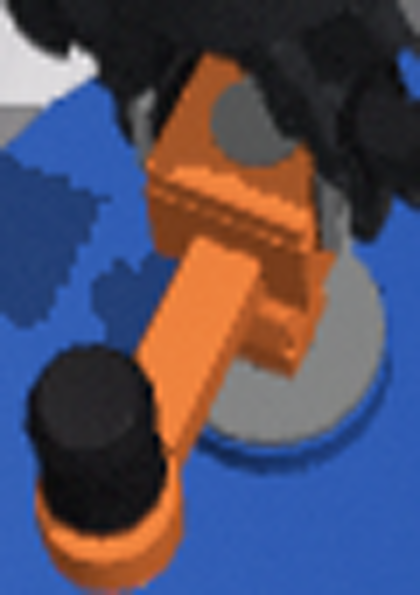

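View pics/z2.png

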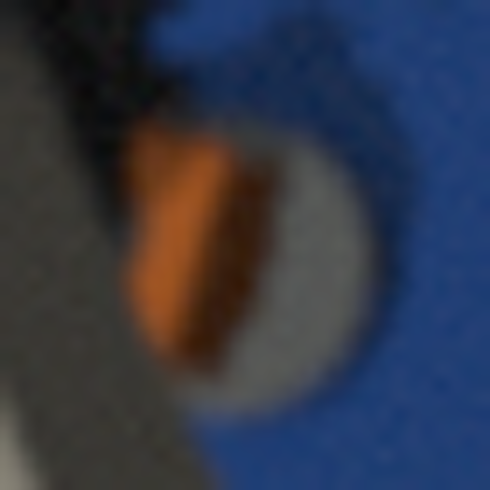

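```bash
python3 - <<'E'
from h import *
import pickle
s=pickle.load(open("e1.pkl","rb"));t=pickle.load(open("e2.pkl","rb"))
th=np.radians(75); u=np.array([np.cos(th),np.sin(th)]);v=np.array([-u[1],u[0]])
a=[unproj(s,276.2,378.3,.2564)[:2]-.02*u+.02*v, unproj(s,300.1,389,.2564)[:2]-.02*u-.02*v]
print("side hub",np.round(a,4),np.mean(a,0))
b=[unproj(t,155.4-.5,246.8-.5,.2144)[:2]+.02*u+.02*v, unproj(t,151.1-.5,262.1-.5,.2144)[:2]+.02*u-.02*v]
print("top hub bottom",np.round(b,4),np.mean(b,0))
b=[unproj(t,151.6-.5,246.4-.5,.2564)[:2]+.02*u+.02*v, unproj(t,147.9-.5,261.4-.5,.2564)[:2]+.02*u-.02*v]
print("top hub top",np.round(b,4),np.mean(b,0))
# lid fit in d0: blue mask vs disc model
t0,s0=pickle.load(open("d0.pkl","rb"))
from scipy.optimize import minimize
for n,d in(("top",t0),("side",s0)):
    im=d["image"].astype(int);m=(im[...,2]-im[...,0]>25)&(im[...,2]-im[...,1]>12)
    c,_=cv2.findContours(m.astype(np.uint8),cv2.RETR_EXTERNAL,cv2.CHAIN_APPROX_NONE)
    c=max(c,key=cv2.contourArea)[:,0,:]
    w=np.array([unproj(d,*p,.136)[:2] for p in c]);r=lambda q:np.hypot(*(w-q[:2]).T)-.097
    q=np.array([.485,.31])
    from scipy.optimize import least_squares
    o=least_squares(lambda q:r(q),q,loss="cauchy",f_scale=.001);print(n,"lid",o.x,np.median(np.abs(r(o.x))))
    g=(im.max(2)-im.min(2)<22)
    mm=np.zeros_like(g);p=proj(d,[.485,.31,.154]).astype(int);mm[p[1]-25:p[1]+25,p[0]-25:p[0]+25]=1
E
sed -i 's/r-b>35)&(r-g>12/r-b>18)\&(r-g>8/' fitshaft.py; python3 fitshaft.py
```

```text
side hub [[0.4803 0.3079]
 [0.4786 0.3092]] [0.47945648 0.30852854]
top hub bottom [[0.4866 0.3081]
 [0.4867 0.3069]] [0.48663799 0.30752273]
top hub top [[0.4844 0.307 ]
 [0.4862 0.3041]] [0.48529064 0.30557343]
top lid [0.48771126 0.30924491] 0.0017496531461745901
side lid [0.48356699 0.31296974] 0.0012662232192837963
top 83.0
[13.1875  0.486   0.313  75.    ]
[13.5    0.486  0.313 69.   ]
[13.5625  0.487   0.312  72.    ]
[13.625  0.486  0.313 72.   ]
[13.6875  0.486   0.312  78.    ]
[13.75   0.486  0.313  0.   ]
[13.8125  0.486   0.312  75.    ]
[13.8125  0.486   0.313  81.    ]
side 225.0
[25.5    0.484  0.31  75.   ]
[26.6875  0.484   0.31   78.    ]
[26.875  0.484  0.31  72.   ]
[28.25   0.484  0.31  84.   ]
[28.5    0.484  0.309 78.   ]
[28.8125  0.484   0.31   81.    ]
[29.     0.484  0.309 75.   ]
[29.25   0.484  0.309 72.   ]
```

```bash
python3 -m crank '[{"fingers":20,"dx":0.1,"dy":0.15,"dz":0,"spin":0},{"fingers":20,"dx":0,"dy":0,"dz":-0.5,"spin":0},{"fingers":20,"dx":0,"dy":0,"dz":-0.5,"spin":0},{"fingers":20,"dx":0,"dy":0,"dz":0,"spin":0},{"fingers":20,"dx":0,"dy":0,"dz":0,"spin":0}]'; python3 look.py side f1 255 355 325 440 7;python3 look.py top f2 130 230 180 280 10
```

```text
clock: 21.4
tcp_pos: [0.4871, 0.3125, 0.2046]
orientation: [0.093, 0.701, -0.093, 0.701]
contact_force: [-0.5, -0.3, -1.4]
finger_gap: 0.0393
21.4 [0.4871 0.3125 0.2046] jaw -15.08 gap 0.0393 F [-0.5 -0.3 -1.4] j [0.57 0.31 1.76 0.   1.07 0.83]
tcp px crop [245. 239.]
21.45 [0.4873 0.3126 0.2049] jaw -15.07 gap 0.0393 F [ 1.2 -0.5 -1.1] j [ 0.57  0.31  1.76 -0.    1.07  0.83]
tcp px crop [141. 217.]
```

View pics/f1.png

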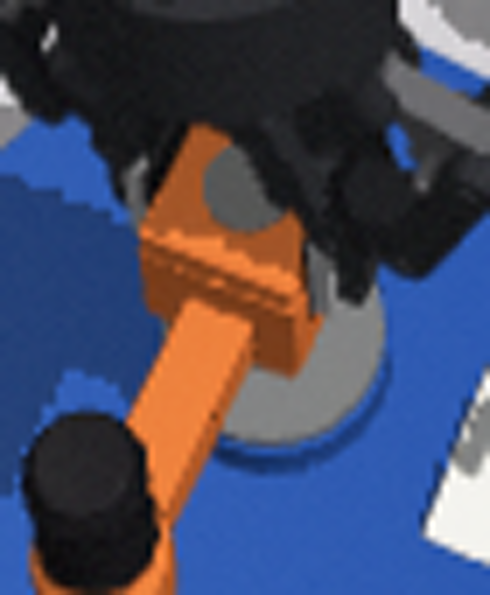

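View pics/f2.png

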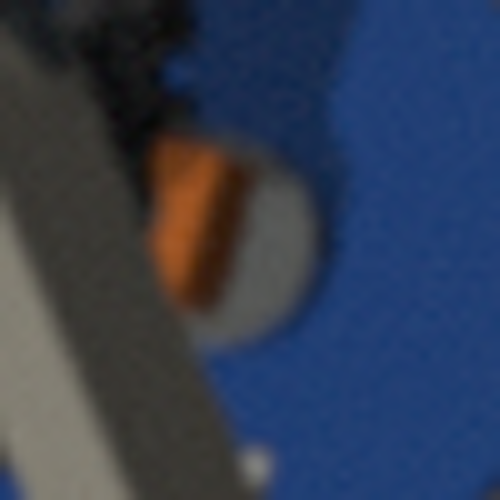

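```bash
python3 -m crank '[{"fingers":20,"dx":0,"dy":0,"dz":-0.15,"spin":0},{"fingers":20,"dx":0,"dy":0,"dz":-0.15,"spin":0},{"fingers":20,"dx":0,"dy":0,"dz":-0.15,"spin":0}]';python3 -m crank '[{"fingers":20,"dx":0,"dy":0,"dz":-0.15,"spin":0},{"fingers":20,"dx":0,"dy":0,"dz":0,"spin":0}]'
```

```text
clock: 21.88
tcp_pos: [0.4871, 0.3125, 0.1933]
orientation: [0.093, 0.701, -0.093, 0.701]
contact_force: [-0.0, 0.1, -1.4]
finger_gap: 0.0392
clock: 22.12
tcp_pos: [0.487, 0.3124, 0.1893]
orientation: [0.093, 0.701, -0.093, 0.701]
contact_force: [0.9, 0.4, -1.5]
finger_gap: 0.0391
```

```bash
python3 -m crank '[{"fingers":20,"dx":0,"dy":0,"dz":-0.15,"spin":0},{"fingers":20,"dx":0,"dy":0,"dz":0,"spin":0}]';python3 -m crank '[{"fingers":20,"dx":0,"dy":0,"dz":-0.15,"spin":0},{"fingers":20,"dx":0,"dy":0,"dz":0,"spin":0}]'
```

```text
clock: 22.38
tcp_pos: [0.487, 0.3124, 0.1858]
orientation: [0.093, 0.701, -0.093, 0.701]
contact_force: [0.6, -0.2, -1.4]
finger_gap: 0.0393
clock: 22.62
tcp_pos: [0.4868, 0.3123, 0.182]
orientation: [0.093, 0.701, -0.093, 0.701]
contact_force: [-1.4, -1.0, -1.2]
finger_gap: 0.0394
```

```bash
python3 -m crank '[{"fingers":20,"dx":0,"dy":0,"dz":-0.15,"spin":0},{"fingers":20,"dx":0,"dy":0,"dz":0,"spin":0}]';python3 -m crank '[{"fingers":20,"dx":0,"dy":0,"dz":-0.15,"spin":0},{"fingers":20,"dx":0,"dy":0,"dz":0,"spin":0}]'
```

```text
clock: 22.88
tcp_pos: [0.4865, 0.3121, 0.1781]
orientation: [0.092, 0.701, -0.093, 0.701]
contact_force: [-4.2, -1.9, -0.7]
finger_gap: 0.0389
clock: 23.12
tcp_pos: [0.4864, 0.3121, 0.1743]
orientation: [0.092, 0.702, -0.093, 0.7]
contact_force: [-3.9, -3.0, -1.6]
finger_gap: 0.039
```

```bash
python3 -m crank '[{"fingers":20,"dx":-0.05,"dy":-0.04,"dz":-0.12,"spin":0},{"fingers":20,"dx":0,"dy":0,"dz":0,"spin":0}]';python3 -m crank '[{"fingers":20,"dx":0,"dy":0,"dz":-0.1,"spin":0},{"fingers":20,"dx":0,"dy":0,"dz":0,"spin":0}]'
```

```text
clock: 23.38
tcp_pos: [0.4862, 0.3117, 0.1716]
orientation: [0.093, 0.701, -0.093, 0.701]
contact_force: [-1.7, 1.2, -2.9]
finger_gap: 0.0391
clock: 23.62
tcp_pos: [0.4862, 0.3117, 0.1692]
orientation: [0.093, 0.701, -0.093, 0.701]
contact_force: [-1.5, 2.0, -1.5]
finger_gap: 0.0386
```

```bash
python3 -m crank '[{"fingers":20,"dx":0,"dy":0,"dz":-0.06,"spin":0},{"fingers":20,"dx":0,"dy":0,"dz":0,"spin":0}]';python3 -m crank '[{"fingers":20,"dx":0,"dy":0,"dz":-0.06,"spin":0},{"fingers":20,"dx":0,"dy":0,"dz":0,"spin":0}]'
```

```text
clock: 23.88
tcp_pos: [0.4863, 0.3118, 0.1691]
orientation: [0.093, 0.701, -0.092, 0.701]
contact_force: [-5.0, -0.5, 10.4]
finger_gap: 0.0394
clock: 24.12
tcp_pos: [0.4863, 0.3119, 0.169]
orientation: [0.093, 0.701, -0.092, 0.701]
contact_force: [-9.1, -3.5, 23.8]
finger_gap: 0.0391
```

```bash
python3 -m crank '[{"fingers":20,"dx":0,"dy":0,"dz":0.1,"spin":0},{"fingers":60,"dx":0,"dy":0,"dz":0,"spin":0},{"fingers":60,"dx":0,"dy":0,"dz":0,"spin":0},{"fingers":60,"dx":0,"dy":0,"dz":0,"spin":0}]';python3 -m crank '[{"fingers":60,"dx":0,"dy":0,"dz":0.5,"spin":0},{"fingers":60,"dx":0,"dy":0,"dz":1,"spin":0},{"fingers":60,"dx":0,"dy":0,"dz":1,"spin":0},{"fingers":60,"dx":0,"dy":0,"dz":1,"spin":0},{"fingers":60,"dx":0,"dy":0,"dz":0,"spin":0}]'; python3 look.py side g1 220 320 370 470 4;python3 look.py top g2 100 190 210 300 6
```

```text
clock: 24.62
tcp_pos: [0.4861, 0.3115, 0.1685]
orientation: [0.093, 0.701, -0.093, 0.701]
contact_force: [0.4, -0.4, 0.1]
finger_gap: 0.06
clock: 25.25
tcp_pos: [0.4871, 0.3123, 0.259]
orientation: [0.094, 0.7, -0.092, 0.702]
contact_force: [1.1, 0.2, -0.5]
finger_gap: 0.0601
25.25 [0.4871 0.3123 0.259 ] jaw -15.08 gap 0.0601 F [ 1.1  0.2 -0.5] j [ 0.57  0.25  1.71 -0.    1.18  0.83]
tcp px crop [273. 214.]
25.3 [0.4864 0.3118 0.2574] jaw -15.07 gap 0.0597 F [-0.1 -1.1 -0.4] j [ 0.57  0.25  1.71 -0.    1.17  0.83]
tcp px crop [233. 363.]
```

View pics/g1.png

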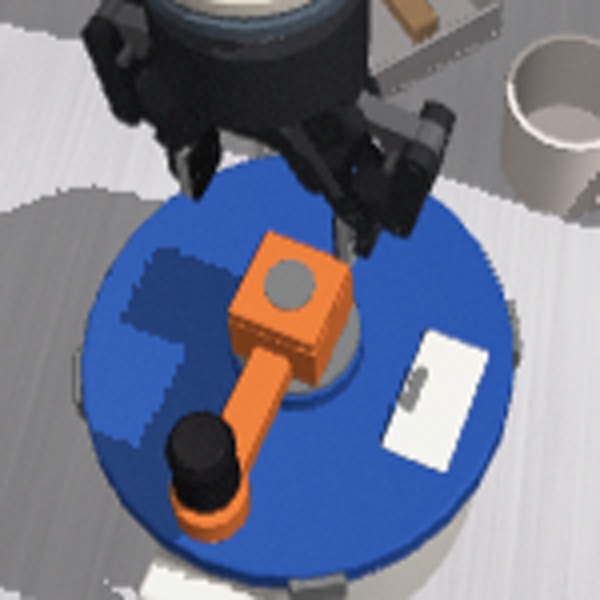

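View pics/g2.png

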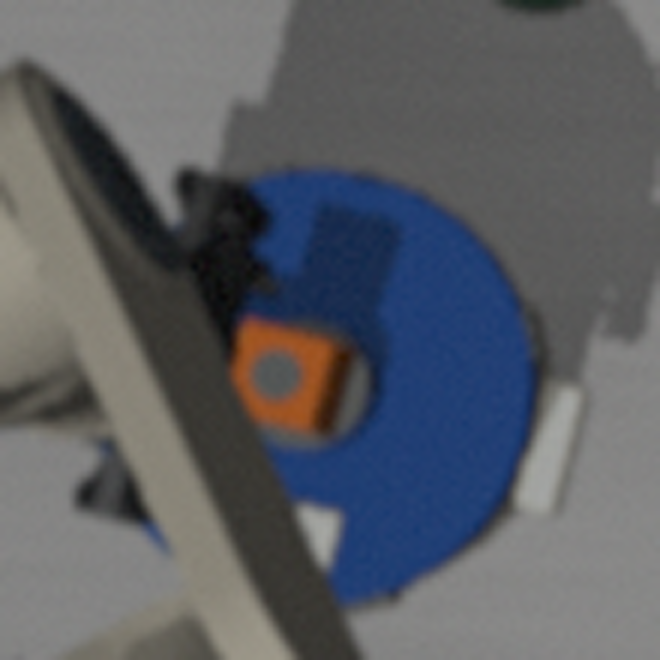

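```bash
python3 - <<'E'
from h import *
import pickle
s=pickle.load(open("g1.pkl","rb"));t=pickle.load(open("g2.pkl","rb"))
U=lambda d,o,k,p,z:unproj(d,o[0]+(p[0]+.5)/k-.5,o[1]+(p[1]+.5)/k-.5,z)[:2].round(4)
for z in(.196,.204):print(z,"side",U(s,(220,320),4,(290,286),z),"top",U(t,(100,190),6,(278,376),z))
k=U(s,(220,320),4,(202,440),.222);h=U(s,(220,320),4,(290,286),.196);print("knob side",k,np.linalg.norm(k-h),np.degrees(np.arctan2(*(k-h)[::-1])))
E
```

```text
0.196 side [0.4841 0.3113] top [0.4865 0.3103]
0.204 side [0.4831 0.3149] top [0.486  0.3082]
knob side [0.5019 0.3887] 0.07942040040191183 77.0486416215424
```

```bash
python3 -m crank '[{"fingers":50,"dx":0.2,"dy":0.77,"dz":0,"spin":0},{"fingers":50,"dx":0.2,"dy":0.77,"dz":0,"spin":0},{"fingers":50,"dx":0.2,"dy":0.77,"dz":0,"spin":0},{"fingers":50,"dx":0.18,"dy":0.76,"dz":0,"spin":0},{"fingers":50,"dx":0,"dy":0,"dz":-0.4,"spin":0},{"fingers":50,"dx":0,"dy":0,"dz":-0.4,"spin":0},{"fingers":50,"dx":0,"dy":0,"dz":0,"spin":0}]'; python3 look.py side g3 220 320 370 470 4;python3 look.py top g4 100 190 210 300 6
```

```text
clock: 26.22
tcp_pos: [0.5047, 0.3872, 0.2348]
orientation: [0.092, 0.702, -0.094, 0.7]
contact_force: [-0.3, -1.3, -0.4]
finger_gap: 0.0499
26.225 [0.5047 0.3872 0.2348] jaw -15.1 gap 0.0499 F [-0.3 -1.3 -0.4] j [ 0.65  0.37  1.6  -0.    1.17  0.92]
tcp px crop [192. 420.]
26.275 [0.5051 0.3874 0.2356] jaw -15.1 gap 0.0501 F [ 0.4 -0.2  0.2] j [ 0.65  0.37  1.6  -0.    1.17  0.92]
tcp px crop [ 66. 318.]
```

View pics/g3.png

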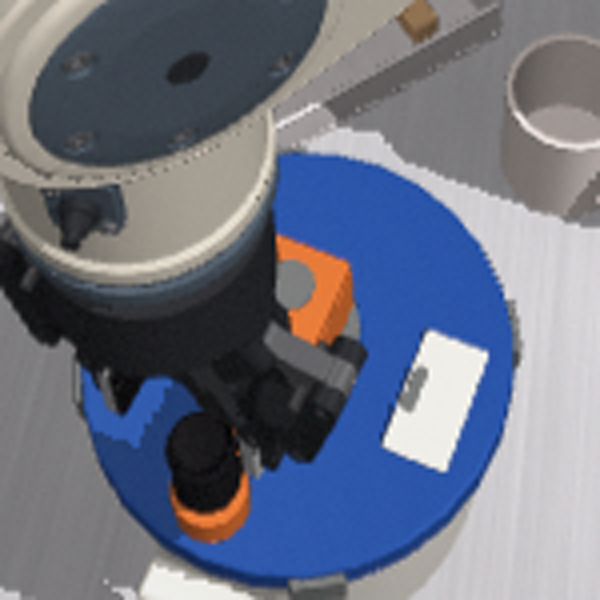

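```bash
python3 -m crank '[{"fingers":50,"dx":0,"dy":0.05,"dz":-0.6,"spin":0},{"fingers":50,"dx":0,"dy":0,"dz":-0.6,"spin":0},{"fingers":50,"dx":0,"dy":0,"dz":-0.6,"spin":0},{"fingers":50,"dx":0,"dy":0,"dz":-0.3,"spin":0},{"fingers":50,"dx":0,"dy":0,"dz":0,"spin":0}]'; python3 -m crank '[{"fingers":15,"dx":0,"dy":0,"dz":0,"spin":0},{"fingers":15,"dx":0,"dy":0,"dz":0,"spin":0},{"fingers":15,"dx":0,"dy":0,"dz":0,"spin":0},{"fingers":15,"dx":0,"dy":0,"dz":0,"spin":0}]'; python3 look.py side g5 220 320 370 470 4
```

```text
clock: 26.95
tcp_pos: [0.5051, 0.3893, 0.1829]
orientation: [0.092, 0.701, -0.093, 0.701]
contact_force: [0.3, -0.0, 1.2]
finger_gap: 0.0499
clock: 27.45
tcp_pos: [0.5058, 0.3899, 0.1844]
orientation: [0.093, 0.701, -0.092, 0.701]
contact_force: [-0.1, 1.3, 2.7]
finger_gap: 0.0252
27.45 [0.5058 0.3899 0.1844] jaw -15.07 gap 0.0252 F [-0.1  1.3  2.7] j [0.65 0.42 1.65 0.   1.08 0.92]
tcp px crop [198. 477.]
```

View pics/g5.png

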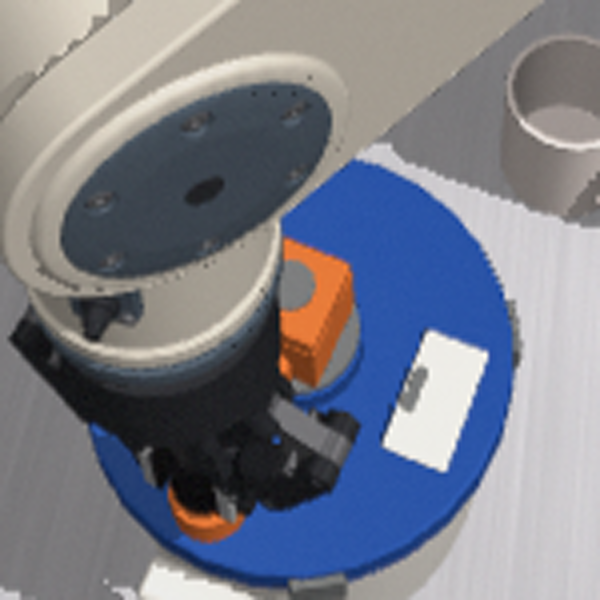

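```bash
python3 - <<'E'
import numpy as np
a=np.radians(75.5-15*np.arange(25));x=.08*np.cos(a)/.025;y=.08*np.sin(a)/.025
for i in range(24):print(i+1,round(75.5-15*(i+1),1),"dx %.3f dy %.3f"%(x[i+1]-x[i],y[i+1]-y[i]))
E
```

```text
1 60.5 dx 0.775 dy -0.313
2 45.5 dx 0.667 dy -0.503
3 30.5 dx 0.514 dy -0.658
4 15.5 dx 0.326 dy -0.769
5 0.5 dx 0.116 dy -0.827
6 -14.5 dx -0.102 dy -0.829
7 -29.5 dx -0.313 dy -0.775
8 -44.5 dx -0.503 dy -0.667
9 -59.5 dx -0.658 dy -0.514
10 -74.5 dx -0.769 dy -0.326
11 -89.5 dx -0.827 dy -0.116
12 -104.5 dx -0.829 dy 0.102
13 -119.5 dx -0.775 dy 0.313
14 -134.5 dx -0.667 dy 0.503
15 -149.5 dx -0.514 dy 0.658
16 -164.5 dx -0.326 dy 0.769
17 -179.5 dx -0.116 dy 0.827
18 -194.5 dx 0.102 dy 0.829
19 -209.5 dx 0.313 dy 0.775
20 -224.5 dx 0.503 dy 0.667
21 -239.5 dx 0.658 dy 0.514
22 -254.5 dx 0.769 dy 0.326
23 -269.5 dx 0.827 dy 0.116
24 -284.5 dx 0.829 dy -0.102
```

First 30°, in half steps, watching force.

```bash
python3 -m crank '[{"fingers":15,"dx":0.388,"dy":-0.157,"dz":0,"spin":0},{"fingers":15,"dx":0.387,"dy":-0.156,"dz":0,"spin":0}]'; python3 -m crank '[{"fingers":15,"dx":0.334,"dy":-0.252,"dz":0,"spin":0},{"fingers":15,"dx":0.333,"dy":-0.251,"dz":0,"spin":0},{"fingers":15,"dx":0,"dy":0,"dz":0,"spin":0}]'; python3 look.py side g6 220 320 370 470 4
```

```text
clock: 27.75
tcp_pos: [0.5252, 0.3815, 0.184]
orientation: [0.093, 0.701, -0.093, 0.701]
contact_force: [-2.7, -0.4, 5.1]
finger_gap: 0.0253
clock: 28.12
tcp_pos: [0.5427, 0.368, 0.1839]
orientation: [0.093, 0.701, -0.093, 0.701]
contact_force: [1.1, -0.7, 5.0]
finger_gap: 0.0251
28.125 [0.5427 0.368  0.1839] jaw -15.13 gap 0.0251 F [ 1.1 -0.7  5. ] j [ 0.59  0.44  1.61 -0.    1.09  0.86]
tcp px crop [122. 408.]
```

View pics/g6.png

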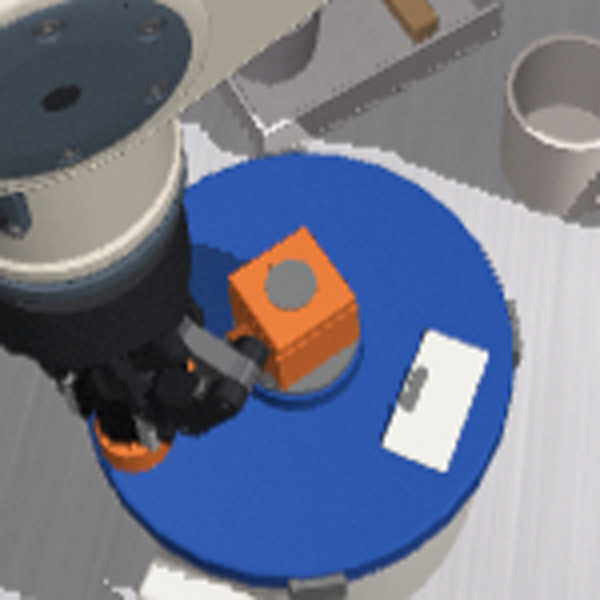

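```bash
python3 -m crank '[{"fingers":15,"dx":0.514,"dy":-0.658,"dz":0,"spin":0},{"fingers":15,"dx":0.326,"dy":-0.769,"dz":0,"spin":0},{"fingers":15,"dx":0.116,"dy":-0.827,"dz":0,"spin":0}]'; python3 -m crank '[{"fingers":15,"dx":-0.102,"dy":-0.829,"dz":0,"spin":0},{"fingers":15,"dx":-0.313,"dy":-0.775,"dz":0,"spin":0},{"fingers":15,"dx":-0.503,"dy":-0.667,"dz":0,"spin":0},{"fingers":15,"dx":0,"dy":0,"dz":0,"spin":0}]'; python3 look.py side g7 220 320 370 470 4
```

```text
clock: 28.55
tcp_pos: [0.5658, 0.3117, 0.1838]
orientation: [0.093, 0.701, -0.093, 0.701]
contact_force: [-5.9, 2.5, 5.5]
finger_gap: 0.025
clock: 29.05
tcp_pos: [0.5418, 0.2543, 0.1839]
orientation: [0.093, 0.701, -0.093, 0.7]
contact_force: [-3.2, 1.3, 4.7]
finger_gap: 0.0253
29.05 [0.5418 0.2543 0.1839] jaw -15.16 gap 0.0253 F [-3.2  1.3  4.7] j [0.44 0.36 1.74 0.   1.05 0.7 ]
tcp px crop [189. 159.]
```

View pics/g7.png

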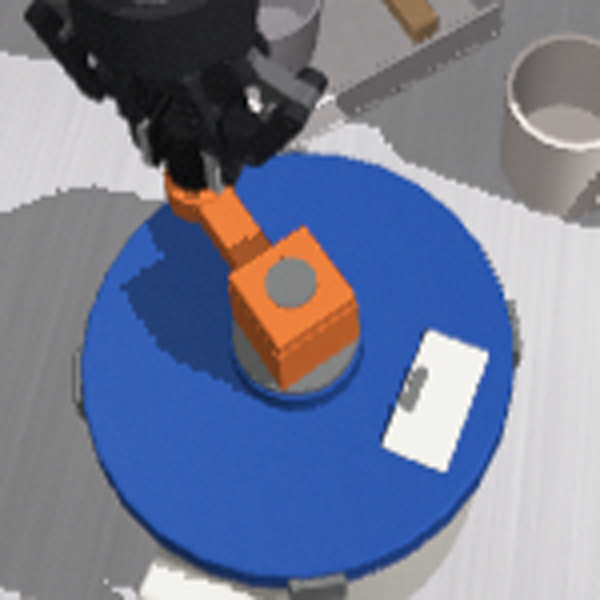

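Turning cleanly at about -45°. Continue (9–16).

```bash
python3 -m crank '[{"fingers":15,"dx":-0.658,"dy":-0.514,"dz":0,"spin":0},{"fingers":15,"dx":-0.769,"dy":-0.326,"dz":0,"spin":0},{"fingers":15,"dx":-0.827,"dy":-0.116,"dz":0,"spin":0},{"fingers":15,"dx":-0.829,"dy":0.102,"dz":0,"spin":0}]'; python3 -m crank '[{"fingers":15,"dx":-0.775,"dy":0.313,"dz":0,"spin":0},{"fingers":15,"dx":-0.667,"dy":0.503,"dz":0,"spin":0},{"fingers":15,"dx":-0.514,"dy":0.658,"dz":0,"spin":0},{"fingers":15,"dx":-0.326,"dy":0.769,"dz":0,"spin":0},{"fingers":15,"dx":0,"dy":0,"dz":0,"spin":0}]'; python3 look.py side g8 220 320 370 470 4
```

```text
clock: 29.6
tcp_pos: [0.466, 0.2336, 0.1841]
orientation: [0.093, 0.7, -0.093, 0.702]
contact_force: [4.3, 3.9, 2.9]
finger_gap: 0.0253
clock: 30.22
tcp_pos: [0.4075, 0.2915, 0.1839]
orientation: [0.092, 0.701, -0.092, 0.701]
contact_force: [-1.4, 0.7, 6.9]
finger_gap: 0.0249
30.225 [0.4075 0.2915 0.1839] jaw -14.98 gap 0.0249 F [-1.4  0.7  6.9] j [0.62 0.22 1.94 0.   0.98 0.88]
tcp px crop [474. 280.]
```

View pics/g8.png

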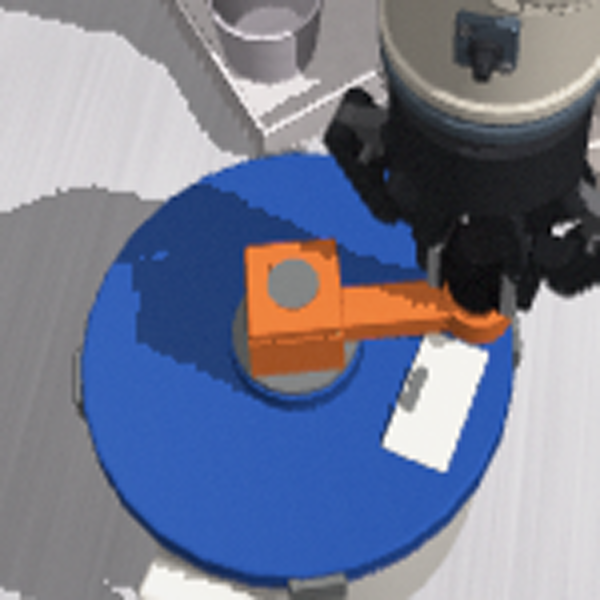

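```bash
python3 -m crank '[{"fingers":15,"dx":-0.116,"dy":0.827,"dz":0,"spin":0},{"fingers":15,"dx":0.102,"dy":0.829,"dz":0,"spin":0},{"fingers":15,"dx":0.313,"dy":0.775,"dz":0,"spin":0},{"fingers":15,"dx":0.503,"dy":0.667,"dz":0,"spin":0}]'; python3 -m crank '[{"fingers":15,"dx":0.658,"dy":0.514,"dz":0,"spin":0},{"fingers":15,"dx":0.769,"dy":0.326,"dz":0,"spin":0},{"fingers":15,"dx":0.827,"dy":0.116,"dz":0,"spin":0},{"fingers":15,"dx":0.829,"dy":-0.102,"dz":0,"spin":0},{"fingers":15,"dx":0,"dy":0,"dz":0,"spin":0}]'; python3 look.py side g9 220 320 370 470 4
```

```text
clock: 30.78
tcp_pos: [0.4276, 0.3679, 0.1838]
orientation: [0.092, 0.702, -0.093, 0.701]
contact_force: [0.8, -6.0, 6.7]
finger_gap: 0.0254
clock: 31.4
tcp_pos: [0.5067, 0.3892, 0.1838]
orientation: [0.093, 0.701, -0.093, 0.701]
contact_force: [2.5, 0.9, 5.0]
finger_gap: 0.025
31.4 [0.5067 0.3892 0.1838] jaw -15.11 gap 0.025 F [2.5 0.9 5. ] j [ 0.65  0.42  1.65 -0.    1.08  0.92]
tcp px crop [196. 475.]
```

View pics/g9.png

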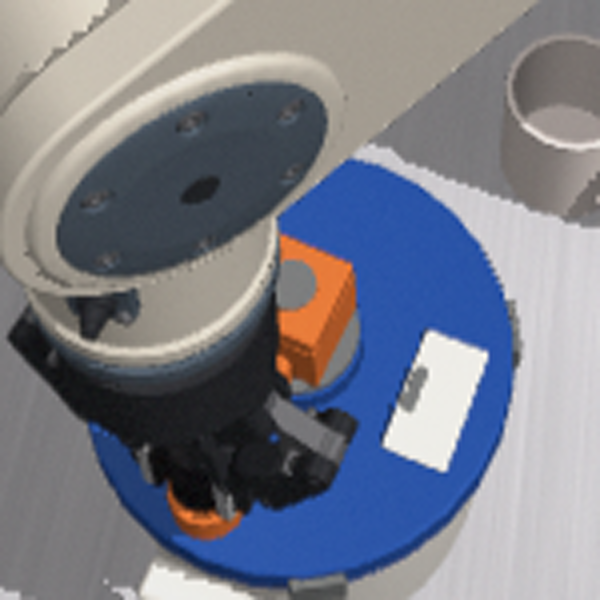

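One turn done (back at the start point). Second turn.

```bash
python3 -m crank '[{"fingers":15,"dx":0.775,"dy":-0.313,"dz":0,"spin":0},{"fingers":15,"dx":0.667,"dy":-0.503,"dz":0,"spin":0},{"fingers":15,"dx":0.514,"dy":-0.658,"dz":0,"spin":0},{"fingers":15,"dx":0.326,"dy":-0.769,"dz":0,"spin":0},{"fingers":15,"dx":0.116,"dy":-0.827,"dz":0,"spin":0}]'; python3 -m crank '[{"fingers":15,"dx":-0.102,"dy":-0.829,"dz":0,"spin":0},{"fingers":15,"dx":-0.313,"dy":-0.775,"dz":0,"spin":0},{"fingers":15,"dx":-0.503,"dy":-0.667,"dz":0,"spin":0},{"fingers":15,"dx":-0.658,"dy":-0.514,"dz":0,"spin":0},{"fingers":15,"dx":-0.769,"dy":-0.326,"dz":0,"spin":0}]'; python3 -m crank '[{"fingers":15,"dx":-0.827,"dy":-0.116,"dz":0,"spin":0},{"fingers":15,"dx":-0.829,"dy":0.102,"dz":0,"spin":0},{"fingers":15,"dx":-0.775,"dy":0.313,"dz":0,"spin":0},{"fingers":15,"dx":-0.667,"dy":0.503,"dz":0,"spin":0},{"fingers":15,"dx":-0.514,"dy":0.658,"dz":0,"spin":0},{"fingers":15,"dx":-0.326,"dy":0.769,"dz":0,"spin":0},{"fingers":15,"dx":0,"dy":0,"dz":0,"spin":0}]'; python3 look.py side i1 220 320 370 470 4
```

```text
clock: 32.08
tcp_pos: [0.5657, 0.3123, 0.1839]
orientation: [0.093, 0.701, -0.093, 0.701]
contact_force: [-2.6, 3.1, 5.1]
finger_gap: 0.0247
clock: 32.7
tcp_pos: [0.5072, 0.2342, 0.184]
orientation: [0.093, 0.7, -0.093, 0.701]
contact_force: [2.1, 6.1, 2.1]
finger_gap: 0.0251
clock: 33.58
tcp_pos: [0.4075, 0.2916, 0.1839]
orientation: [0.092, 0.701, -0.092, 0.701]
contact_force: [-1.6, 0.6, 5.7]
finger_gap: 0.025
33.575 [0.4075 0.2916 0.1839] jaw -14.98 gap 0.025 F [-1.6  0.6  5.7] j [0.62 0.22 1.94 0.   0.98 0.88]
tcp px crop [474. 280.]
```

View pics/i1.png

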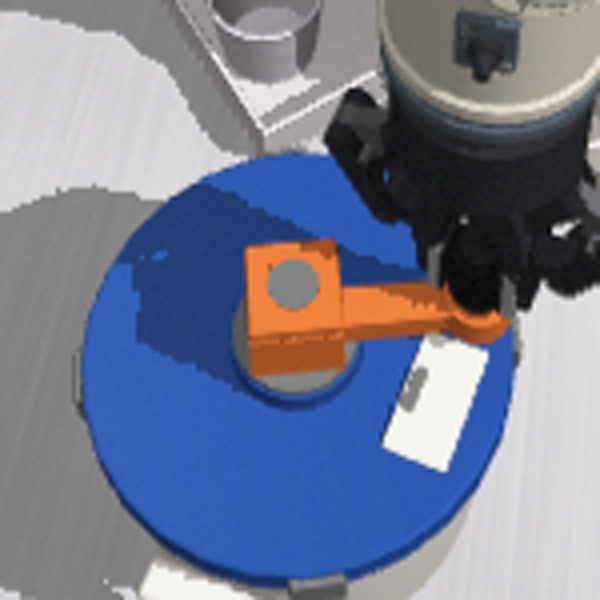

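```bash
python3 -m crank '[{"fingers":15,"dx":-0.116,"dy":0.827,"dz":0,"spin":0},{"fingers":15,"dx":0.102,"dy":0.829,"dz":0,"spin":0},{"fingers":15,"dx":0.313,"dy":0.775,"dz":0,"spin":0},{"fingers":15,"dx":0.503,"dy":0.667,"dz":0,"spin":0},{"fingers":15,"dx":0.658,"dy":0.514,"dz":0,"spin":0},{"fingers":15,"dx":0.769,"dy":0.326,"dz":0,"spin":0}]'; python3 -m crank '[{"fingers":15,"dx":0.827,"dy":0.116,"dz":0,"spin":0},{"fingers":15,"dx":0.829,"dy":-0.102,"dz":0,"spin":0},{"fingers":15,"dx":0.775,"dy":-0.313,"dz":0,"spin":0},{"fingers":15,"dx":0.23,"dy":-0.16,"dz":0,"spin":0},{"fingers":15,"dx":0,"dy":0,"dz":0,"spin":0},{"fingers":15,"dx":0,"dy":0,"dz":0,"spin":0}]'; python3 look.py side i2 220 320 370 470 4
```

```text
clock: 34.38
tcp_pos: [0.4632, 0.3892, 0.1837]
orientation: [0.092, 0.702, -0.093, 0.7]
contact_force: [-1.7, -3.2, 6.7]
finger_gap: 0.0254
clock: 35.12
tcp_pos: [0.5309, 0.3778, 0.184]
orientation: [0.093, 0.701, -0.093, 0.701]
contact_force: [1.7, 2.1, 4.8]
finger_gap: 0.0252
35.125 [0.5309 0.3778 0.184 ] jaw -15.08 gap 0.0252 F [1.7 2.1 4.8] j [0.62 0.44 1.62 0.   1.09 0.88]
tcp px crop [144. 437.]
```

View pics/i2.png

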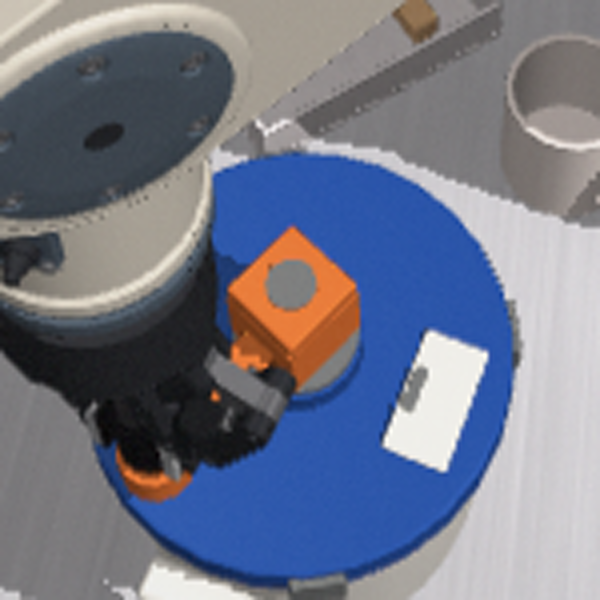

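```bash
python3 -m crank '[{"fingers":50,"dx":0,"dy":0,"dz":0,"spin":0},{"fingers":50,"dx":0,"dy":0,"dz":0,"spin":0},{"fingers":50,"dx":0,"dy":0,"dz":0,"spin":0},{"fingers":50,"dx":0,"dy":0,"dz":0.3,"spin":0},{"fingers":50,"dx":0,"dy":0,"dz":0.8,"spin":0},{"fingers":50,"dx":0,"dy":0,"dz":1,"spin":0},{"fingers":50,"dx":0,"dy":0,"dz":1,"spin":0},{"fingers":50,"dx":0,"dy":0,"dz":1,"spin":0},{"fingers":50,"dx":0,"dy":0,"dz":0,"spin":0}]'; python3 -m crank '[{"fingers":50,"dx":-1,"dy":0.6,"dz":0.2,"spin":0},{"fingers":50,"dx":-1,"dy":0.6,"dz":0.2,"spin":0},{"fingers":50,"dx":-1,"dy":0.6,"dz":0.2,"spin":0},{"fingers":50,"dx":-1,"dy":0.6,"dz":0.2,"spin":0},{"fingers":50,"dx":-1,"dy":0.6,"dz":0.2,"spin":0},{"fingers":50,"dx":-1,"dy":0.6,"dz":0.2,"spin":0},{"fingers":50,"dx":-1,"dy":0.6,"dz":0.2,"spin":0},{"fingers":50,"dx":-1,"dy":0.6,"dz":0.2,"spin":0},{"fingers":50,"dx":0,"dy":0,"dz":0,"spin":0},{"fingers":50,"dx":0,"dy":0,"dz":0,"spin":0}]';python3 look.py side k1 0 0 640 480 1.25;python3 look.py side k3 220 320 370 470 4;python3 look.py top k2 100 180 320 320 3.6
```

```text
clock: 36.3
tcp_pos: [0.5317, 0.3785, 0.2901]
orientation: [0.094, 0.7, -0.091, 0.702]
contact_force: [0.1, -0.1, -0.4]
finger_gap: 0.0498
clock: 37.55
tcp_pos: [0.3308, 0.4973, 0.326]
orientation: [0.092, 0.701, -0.093, 0.701]
contact_force: [-0.3, 1.2, -0.3]
finger_gap: 0.0504
37.55 [0.3308 0.4973 0.326 ] jaw -15.05 gap 0.0504 F [-0.3  1.2 -0.3] j [ 0.98  0.24  1.58 -0.    1.32  1.24]
tcp px crop [484. 641.]
37.6 [0.331  0.4972 0.3259] jaw -15.09 gap 0.0504 F [-0.3  0.2 -0.9] j [ 0.98  0.24  1.58 -0.    1.32  1.24]
tcp px crop [669. 772.]
37.65 [0.3312 0.4971 0.3259] jaw -15.11 gap 0.0498 F [ 0.3 -0.8 -0.3] j [ 0.98  0.24  1.58 -0.    1.32  1.24]
tcp px crop [-190.  483.]
```

View pics/k1.png

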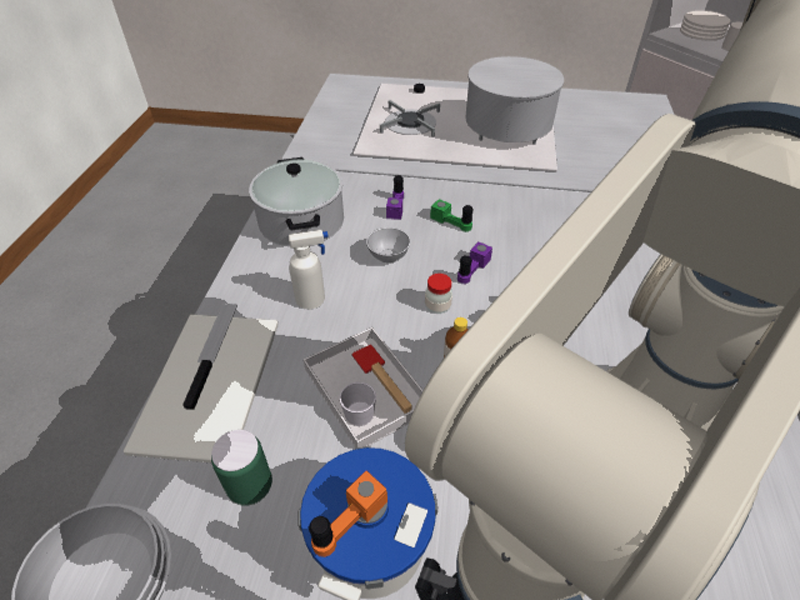

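View pics/k2.png

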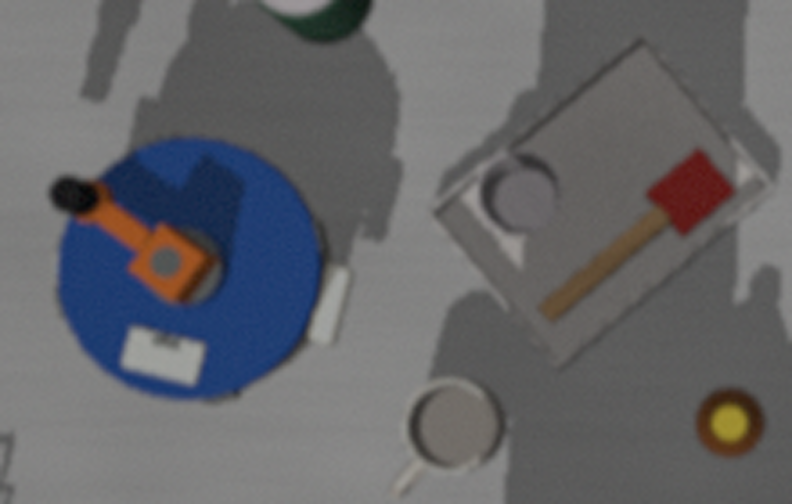

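View pics/k3.png

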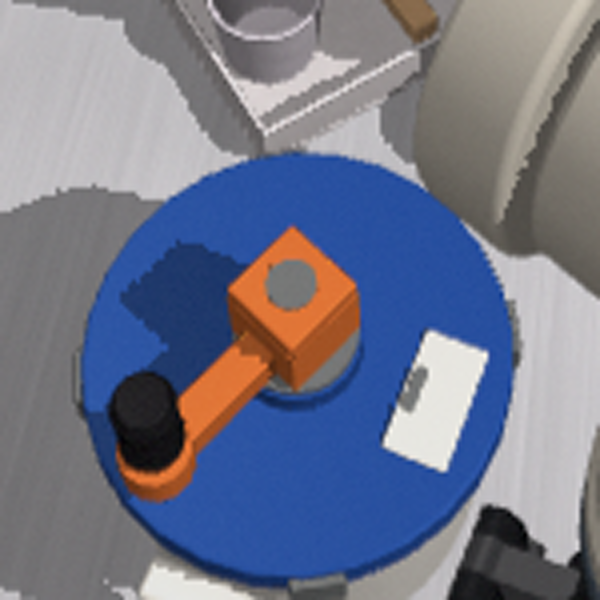

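```bash
python3 - <<'E'
from h import *
import pickle
s=pickle.load(open("k3.pkl","rb"));t=pickle.load(open("k2.pkl","rb"))
U=lambda d,o,k,p,z:unproj(d,o[0]+(p[0]+.5)/k-.5,o[1]+(p[1]+.5)/k-.5,z)[:2].round(4)
for n,d,o,k,h,kn in(("side",s,(220,320),4,(291,285),(145,401)),("top",t,(100,180),3.6,(166,262),(71,195))):
    H=U(d,o,k,h,.196);K=U(d,o,k,kn,.222);print(n,H,K,np.linalg.norm(K-H),np.degrees(np.arctan2(*(K-H)[::-1])))
E
```

```text
side [0.4838 0.3108] [0.5271 0.3775] 0.07952219815875311 57.00935789119567
top [0.4861 0.3107] [0.5297 0.3719] 0.07514253123231876 54.53323279003005
```

Hub height and position match the seated state, and the crank stands about 18–20° past two turns, so the shaft is near 12.9 rad. Handing in.

```bash
python3 -c "
from rig import env,hand_in
s=env.read_state();print(s['clock'],s['contact_force'].round(1),abs(s['qvel']).max())
hand_in()"
```

```text
37.7 [-0.2  0.  -0.1] 0.0011136821452584417
the job is handed in; nothing more can be done
```

I moved the spatula from the lid into the free half of the tray, pressed the crank onto the square shaft, and wound it about two turns clockwise. I let go, moved the arm clear, and handed in at 37.7 s; no verdict is reported.

- **Spatula:** in the last images it lies in the free half of the tray beside the cup, and the lid is clear. I judged it flat by eye.
- **Crank seating:** both cameras agree the hub top is at 0.196 m, which is its fully home height. They put the hub at about (0.485, 0.311), close to my estimate of the shaft axis.
- **Turn:** the arm now points at 55–57°, and I estimated the shaft at 75° at the start. That makes it about 18–20° past two turns, or about 12.9 rad, inside the 12.27–13.57 window. The shaft angle isn't measured directly, and the socket's play adds about ±0.1 rad.
- **Bystanders:** none looked shifted or tipped in the images. I did not measure their final positions, and the sauce bottle and mug were partly or wholly hidden by the arm in one view.
- **Robot at hand-in:** standing still, clear of everything, with a contact force near zero.
- **Camera disagreement:** the two cameras differed by about 2–4 mm, so I lined the crank up with the shaft using the two objects' relative positions in each image.
- **Forces:** the highest reading was about 24 N, when pressing the crank home. During winding it stayed at about 9 N or less.

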